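# Unload the bench shaker

### The arm

A 6-joint arm with a two-finger parallel gripper is mounted at the origin on the work surface. World frame = base frame: x ahead of the robot, y to its left, z up, the work surface at z = 0. Lengths are in m, angles in rad, forces in N, time in s.
With the tool pointing down it reaches from about 0.25 to 0.775 m from the base axis. Payload 4 kg.
Tool frame: the origin (TCP) lies on the centre line of the jaws, within the pads' length; the fingertips stand robot.tips_ahead ahead of it and the grasp point (between the pads) lies 8 mm behind it (robot.tips_ahead is the distance from the TCP to the fingertips, in m); z points along the fingers, y is the line along which they close (so a half turn about z gives the same grasp; the last joint's range is limited). The gripper opens to 94 mm and grips with 3 to 60 N. Pads are 16 mm wide; open, the fingers measure 119 mm over their backs; the gripper's body (75 mm by 177 mm) begins 78 mm behind the grasp point.
Start: joints at [-1.351, 0.087, 1.371, -0, 1.684, -0.103], TCP at [0.174, -0.522, 0.217] pointing down, gripper open.
Joint ranges: [-3.1, 3.1], [-0.76, 2.03], [0.27, 2.55], [-1.08, 4.22], [0.17, 2.65], [-2.57, 2.57]. Speed limits (rad/s): [2.79, 2.79, 3.14, 3.14, 3.14, 3.14].

### API

Orientations are given as [roll, pitch, yaw] about the fixed x, y, z axes, in that order (R = Rz(yaw) Ry(pitch) Rx(roll)).
In Python, from bench import robot, snapshot, close_job, spotter gives the robot as it stands. The module is installed in compiled form; this text tells all that it offers.
- The arm moves only by the tool servo_tool, never from a script. Its argument "commands" is one flat list of numbers, 7 for each row, row after row: the shift along the tool's x, y, z in m, then the turn, a rotation vector about the tool's x, y, z in degrees, then the finger opening in m, from 0 to 0.094. In form: [x, y, z, ax, ay, az, grip, x, y, z, ax, ay, az, grip, ...]. A call has 1 to 10 rows; each row is the pose to reach, as a shift and turn from the pose commanded when the call began, along the tool's axes at that moment; what a row does not reach only later rows make up. A row lasts 1/8 s, in which the tool goes at most 62.5 mm and 10.7 degrees, less where a joint would pass 70% of its speed; a pose out of reach is approached as far as the arm can. A call with a gripper value outside its range is refused whole. The fingers move at their own pace and stop on an object; the grip force is fixed at half the most. Time passes only in rows, so rows that repeat a pose let the fingers close. It gives the time, the measured TCP pose, the force, the opening and the grip force at its end, in the units of the state.
- robot.get_obs(): the state, without advancing time (a new reading comes with each control period).
- snapshot(name): name is "side" or "top" or "wrist"; returns a dict with "img" (420x560x3 uint8, blue, green, red), "camera_matrix" (3x3 intrinsics, pixels), "extrinsics" (4x4, takes a point from camera to world coordinates); the wrist camera has in their place "hand_eye" (4x4, takes a point from camera to tool coordinates, whose origin is the TCP and whose axes are the flange's). Camera axes: x right, y down, z forward; pixel columns grow to the right and rows downward; lengths in m; the calibration is good to about 2 mm. A picture is of the moment at which its call begins: read the wrist's pose just before it. There is no depth.
- close_job(): hands the job in; it is judged then, once.
Trained networks look in a picture, given as the dict that the camera call returned (one of the last four; its "shot" number tells which), for a name from the list of things; names that differ only in an ending like _2 or _b are one class to them, and where a whole thing is asked for, a point or a joint stands for the part that bears it (a point fixed in the world has none). Each returns a list of dicts, best first, with "conf" (0 to 1); they miss things now and then, are a little off and sometimes report something else, mostly with a low value. They report only what shows in the picture. A call takes as long as a camera call.
- spotter.trace(name, picture): "region" (420x560 bool, what is visible of it) and "box" ([left, top, width, height] in pixels, round what is visible of it).
The state is a dict: "time": time; "joint_positions": joint angles; "qvel": joint speeds; "joint_torque": joint torques, N m; "tool_pos": TCP position; "ee_rot": TCP orientation; "wrist_force": force on the tool from outside, world axes, zero at the start; "wrist_torque": the same for the moment, N m; "width": finger opening in m; "finger_force": force on a finger pad.
Only numpy, scipy, OpenCV 4.12 (cv2) and the standard library are available. Lean on these libraries where they do the work, as an engineer would, in place of code of your own. Each camera call takes 0.05 s, during which the arm holds its last target. There are 200 camera calls.

### The job

The shaker has finished: first hang the ear defenders that stand on its clear hood by their headband over the steel rail, then lift the hood gently back onto its open stop and move every jar from the tray to the red shelf, upright and centred on the disc of its cap's colour, so that they form a neat row. When all the jars are out, lower the hood gently until it is fully shut, without letting it slam. Leave the other things on the bench alone.

Things in the scene. Friction and masses are not known exactly. Their poses are not given: they have to be found in the camera images.
- shaker: Bench shaker, fixed: open red tray on a grey base, 200 mm (x) by 400 mm (y). Origin: centre of its underside; -x is its front, towards the robot. Inner floor 30 mm up, walls 6 mm thick (the far one 26 mm), rim 75 mm up, inside 152 by 372 mm. The jars stand inside in a line along its y, under the clear hood.
- hood (a joint): Clear hood over the tray, hinged along the tray's far (+x) rim; 0 = shut, 1.70 rad = fully open on its stop, leaning just past upright, where it stays. Let go short of upright it falls shut. 184 mm deep, 384 mm wide, flat top 120 mm above the bench. Hinge line along the shaker's y, 92 mm in +x and 75 mm up from the shaker's origin. 0.5 kg.
- hood_handle (a point): Middle of the hood's black bar handle: 12 mm thick, 130 mm long along the shaker's y, 48 mm off the hood's front edge on two end arms, fingers fit on both sides. In the hood's frame (the shaker's axes when shut) 232 mm in -x and 40 mm in +z from the hinge line.
- muffs: Orange ear defenders, loose, upright on their two cups on the hood. Origin: underside of the cups, midway. Headband arches in the body's x-z plane; cups at x = +-58 mm, each 28 x 60 x 70 mm high, free gap between them 72 mm. Band 22 mm wide (y). On its crown an orange cushion to grip: 44 mm (x) by 24 mm (y), 124 to 148 mm up. 0.22 kg.
- muffs_crown (a point): Middle of the underside of the ear defenders' headband, 119.5 mm above their origin; axes as muffs.
- rail: Steel rail, fixed: horizontal round bar 12 mm thick, 200 mm long along the body's y, on a post at each end. Origin: on the bench below the middle.
- rail_mid (a point): Middle of the rail's bar, on its axis, 170 mm above the bench; y runs along the bar.
- shelf: Low red shelf, fixed: board 130 mm (x) by 430 mm (y), top 60 mm above the bench. Origin: on the bench below its centre. Five coloured discs lie in a row along its y.
- jar_orange: Clear jar of brass fittings with an orange screw cap, loose: squat body 58 mm across, cap 54 mm across from 55 to 77 mm up, total height 77 mm. Origin: centre of its underside. About 0.16 kg. May be absent (then None from the start).
- jar_blue: Clear jar of brass fittings with a blue screw cap, loose: squat body 58 mm across, cap 54 mm across from 55 to 77 mm up, total height 77 mm. Origin: centre of its underside. About 0.16 kg. May be absent (then None from the start).
- jar_green: Clear jar of brass fittings with a green screw cap, loose: squat body 58 mm across, cap 54 mm across from 55 to 77 mm up, total height 77 mm. Origin: centre of its underside. About 0.16 kg. May be absent (then None from the start).
- jar_white: Clear jar of brass fittings with a white screw cap, loose: squat body 58 mm across, cap 54 mm across from 55 to 77 mm up, total height 77 mm. Origin: centre of its underside. About 0.16 kg. May be absent (then None from the start).
- jar_black: Clear jar of brass fittings with a black screw cap, loose: squat body 58 mm across, cap 54 mm across from 55 to 77 mm up, total height 77 mm. Origin: centre of its underside. About 0.16 kg. May be absent (then None from the start).
- spot_orange: Flat orange disc, 66 mm across and 1 mm thick, fixed on top of the shelf: the place of the jar with the orange cap. Origin: centre of its underside. Discs are 70 mm apart.
- spot_blue: Flat blue disc, 66 mm across and 1 mm thick, fixed on top of the shelf: the place of the jar with the blue cap. Origin: centre of its underside. Discs are 70 mm apart.
- spot_green: Flat green disc, 66 mm across and 1 mm thick, fixed on top of the shelf: the place of the jar with the green cap. Origin: centre of its underside. Discs are 70 mm apart.
- spot_white: Flat white disc, 66 mm across and 1 mm thick, fixed on top of the shelf: the place of the jar with the white cap. Origin: centre of its underside. Discs are 70 mm apart.
- spot_black: Flat black disc, 66 mm across and 1 mm thick, fixed on top of the shelf: the place of the jar with the black cap. Origin: centre of its underside. Discs are 70 mm apart.
- oil_bottle: Amber bottle, 48 mm across, 130 mm high; a bystander, leave it alone. Origin at its underside centre.
- parts_bowl: Steel bowl, 80 mm across, 35 mm high; a bystander, leave it alone. Origin at its underside centre.
- screwdriver: Screwdriver lying on the bench; a bystander, leave it alone. Origin at its underside.
- wrench: Wrench lying on the bench; a bystander, leave it alone. Origin at its underside.
- brush: Brush lying on the bench; a bystander, leave it alone. Origin at its underside.

How it is judged:
By the outcome, as a careful person would: the job done as asked, in the order asked, and still so for the second after the job is handed in, with the robot touching nothing.
Of jar_orange, jar_blue, jar_green, jar_white, jar_black only 3 to 5 are there at a start; the rules pass over those that are not, and their reading is None.
At some moment in a run one of jar_orange, jar_blue, jar_green, jar_white, jar_black may be knocked a few centimetres aside while the robot is not near it.
It also fails if it takes over 208 s, if anything falls off the work surface, if the arm or the gripper's body presses on something with over 40 N, if the wrist force passes 120 N, or if a joint passes its speed limit or range.

## Working session

There is one attempt and no reset: what is moved stays moved. The work goes in short steps, Python scripts to look and compute and a tool call to move; the robot and the scene stay as the last step left them, time stands still between calls to the robot, and variables do not carry over. Pictures are saved under pics/ and viewed, at most 14 in all, crops included, and the job is handed in when it is done.

Besides the shell and the picture viewer there is one more tool, called after ">>>" as name(argument=value, ...) on one line, values as JSON. servo_tool: Moves the arm, as the interface text tells. Its arguments: {"type":"object","properties":{"commands":{"type":"array","items":{"type":"number"}}},"required":["commands"]}

```bash
mkdir -p pics; cat > h.py <<'E'
import numpy as np, cv2
from scipy.spatial.transform import Rotation as R
from bench import robot, snapshot, close_job, spotter
def ext(p):
    if 'extrinsics' in p: return np.array(p['extrinsics'])
    o=p['obs']; T=np.eye(4); T[:3,:3]=R.from_euler('xyz',o['ee_rot']).as_matrix() ; T[:3,3]=o['tool_pos']
    return T@np.array(p['hand_eye'])
def snap(n):
    o=robot.get_obs(); p=snapshot(n); p['obs']=o; return p
def ray(p,uv,z):
    E=ext(p); d=E[:3,:3]@np.linalg.solve(np.array(p['camera_matrix']),[uv[0],uv[1],1.]); c=E[:3,3]
    return c+d*(z-c[2])/d[2]
def proj(p,X):
    E=np.linalg.inv(ext(p)); q=E[:3,:3]@np.asarray(X,float)+E[:3,3]; k=np.array(p['camera_matrix'])@q; return k[:2]/k[2]
def cen(r): 
    ys,xs=np.nonzero(r['region']); return np.array([xs.mean(),ys.mean()])
def st():
    o=robot.get_obs(); print({k:np.round(o[k],4).tolist() for k in ['time','tool_pos','ee_rot','joint_positions','wrist_force','width','finger_force']}); return o
E
python3 - <<'E'
from h import *
o=st(); print(robot.tips_ahead, np.shape(o['ee_rot']))
for n in ['top','side']:
    p=snap(n); cv2.imwrite(f'pics/{n}0.png',p['img']); print(n,np.round(ext(p),3).tolist(),np.round(p['camera_matrix'],1).tolist())
    for t in ['shaker','hood','muffs','rail','shelf','jar_orange','jar_blue','jar_green','jar_white','jar_black','spot_orange','spot_blue','spot_green','spot_white','spot_black','oil_bottle','parts_bowl','screwdriver','wrench','brush']:
        for d in spotter.trace(t,p)[:2]:
            if d['conf']>.3: print(t,round(d['conf'],2),d['box'],cen(d).round(1), d['region'].sum())
E
```

```text
{'time': 0.0, 'tool_pos': [0.1743, -0.5211, 0.2153], 'ee_rot': [-3.1394, -0.0002, 0.3228], 'joint_positions': [-1.3511, 0.088, 1.3722, -0.0, 1.6836, -0.1031], 'wrist_force': [-0.1296, 0.4658, 0.4358], 'width': 0.0939, 'finger_force': 0.0}
0.011 (3,)
top [[-0.024, -0.987, 0.158, 0.294], [-1.0, 0.023, -0.004, 0.011], [0.001, -0.158, -0.987, 1.505], [0.0, 0.0, 0.0, 1.0]] [[487.9, 0.0, 278.8], [0.0, 487.9, 214.5], [0.0, 0.0, 1.0]]
shaker 0.77 [142.2, 182.0, 137.5, 84.7] [207.6 219.2] 8581
hood 0.77 [139.6, 179.3, 136.3, 86.1] [206.1 216.7] 8234
muffs 0.72 [223.4, 187.3, 20.9, 54.3] [234.3 213.9] 858
shelf 0.68 [283.5, 204.3, 145.5, 49.5] [356.3 230.8] 4217
shelf 0.45 [81.4, 234.6, 57.3, 40.0] [107.6 257.2] 690
jar_blue 0.55 [140.9, 181.2, 138.4, 83.9] [206.6 216.7] 8170
jar_blue 0.36 [80.3, 237.9, 59.7, 37.6] [106.6 257.8] 704
jar_green 0.34 [302.6, 222.8, 18.0, 21.9] [309.5 232.7] 369
jar_white 0.6 [394.3, 214.5, 19.7, 22.7] [403.6 227.5] 389
spot_orange 0.92 [369.0, 218.6, 23.0, 18.3] [379.8 228.8] 385
spot_blue 0.74 [298.8, 225.1, 22.5, 18.8] [309.7 232.9] 350
spot_green 0.86 [390.6, 
[... 1175 characters left out ...]
157.3, 79.2, 87.1] [264.7 202.5] 3980
spot_orange 0.84 [295.8, 292.4, 22.0, 20.3] [305.2 301.1] 285
spot_blue 0.77 [271.5, 248.3, 14.8, 10.9] [279.3 254.6] 211
spot_green 0.64 [306.5, 312.1, 20.7, 17.7] [315.1 319. ] 317
spot_white 0.8 [277.4, 259.9, 21.6, 15.7] [287.3 269.1] 238
spot_black 0.61 [288.0, 276.2, 17.3, 14.1] [296.  284.7] 239
oil_bottle 0.72 [346.3, 215.2, 11.4, 27.3] [349.4 227.8] 332
parts_bowl 0.78 [305.5, 238.6, 21.8, 16.7] [316.1 243.9] 296
screwdriver 0.72 [249.5, 311.1, 16.3, 51.1] [257.9 346.9] 252
screwdriver 0.37 [296.2, 290.3, 19.9, 23.4] [305.4 300.8] 260
wrench 0.58 [348.1, 333.3, 56.8, 13.7] [376.8 339.5] 409
brush 0.76 [203.5, 159.0, 26.3, 15.0] [215.4 164.9] 175
```

```bash
python3 - <<'E'
import cv2
a=cv2.imread('pics/top0.png')[110:310,70:450]; cv2.imwrite('pics/topc.png',cv2.resize(a,None,fx=2.1,fy=2.1,interpolation=2))
a=cv2.imread('pics/side0.png')[110:370,180:430]; cv2.imwrite('pics/sidec.png',cv2.resize(a,None,fx=2.3,fy=2.3,interpolation=2))
E
```

```text
(no output)
```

View pics/topc.png

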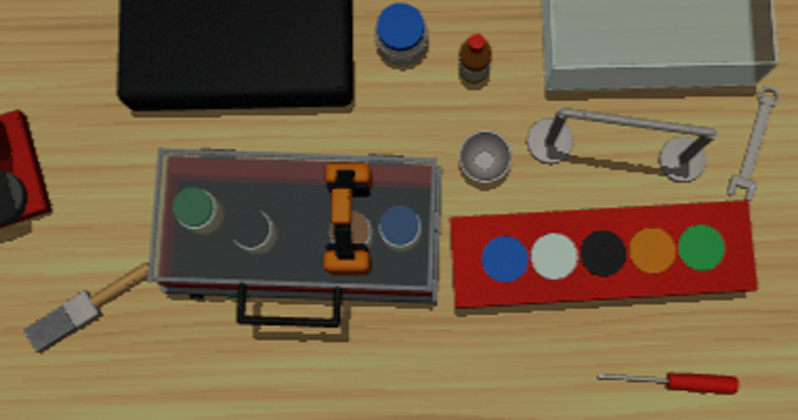

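View pics/sidec.png

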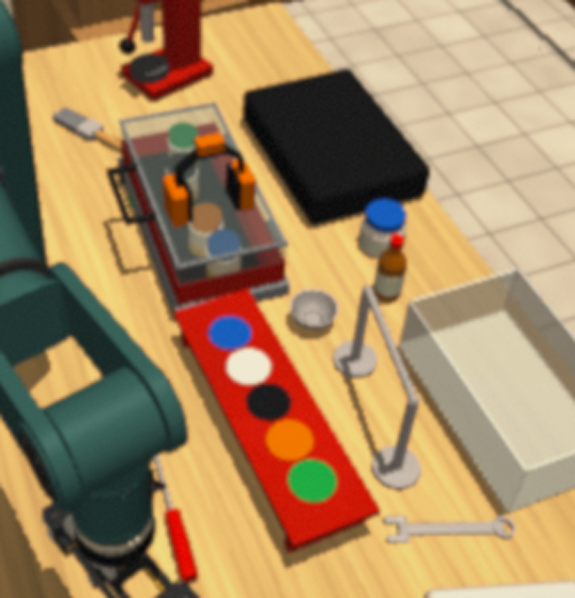

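The top view shows the muffs' cushion at crop (343,205) and the rail from (560,113) to (714,133). From left to right the jars are green, black, orange and blue, and white looks absent. The side view shows the same layout, with the rail just behind the shelf.

```bash
python3 - <<'E'
from h import *
p=snap('top'); s=snap('side')
c=lambda u,v:(70+u/2.1,110+v/2.1); cs=lambda u,v:(180+u/2.3,110+v/2.3)
def tri(a,b):
    rows=[];rh=[]
    for q,uv in((p,a),(s,b)):
        P=np.array(q['camera_matrix'])@np.linalg.inv(ext(q))[:3]
        for i in(0,1): rows.append(uv[i]*P[2]-P[i])
    A=np.array(rows); return np.linalg.lstsq(A[:,:3],-A[:,3],rcond=None)[0]
for n in ['orange','blue','green','white','black']:
    a=spotter.trace('spot_'+n,p)[0];b=spotter.trace('spot_'+n,s)[0]
    print(n,ray(p,cen(a),.061).round(4),ray(s,cen(b),.061).round(4))
for n,uv,z in [('hoodTL',(160,150),.12),('TR',(440,158),.12),('BR',(437,294),.12),('BL',(152,280),.12),('handleL',(239,320),.115),('handleR',(339,324),.115),('rail1',(560,113),.17),('rail2',(714,133),.17),('cush',(343,205),.268),('cup1',(348,180),.19),('cup2',(347,262),.19),('green',(193,207),.107),('black',(250,229),.107),('orange',(350,228),.107),('blue',(400,226),.107),('bowl',(485,157),.035),('bottletop',(476,41),.13),('shelfTL',(451,217),.06),('TR',(748,202),.06),('BR',(756,290),.06),('BL',(456,307),.06)]:
    print(n,ray(p,c(*uv),z).round(4))
for n,uv,z in [('rail1',(367,290),.17),('rail2',(413,402),.17),('cush',(210,145),.256),('green',(183,134),.107),('orange',(208,214),.107),('blue',(224,243),.107)]:
    print('side',n,ray(s,cs(*uv),z).round(4))
m=spotter.trace('muffs',p)[0];print(ray(p,cen(m),.22),cv2.minAreaRect(np.argwhere(m['region'])[:,::-1].astype(np.float32)))
E
```

```text
orange [ 0.4739 -0.2954  0.061 ] [ 0.4752 -0.2981  0.061 ]
blue [ 0.4683 -0.0861  0.061 ] [ 0.4666 -0.0886  0.061 ]
green [ 0.476  -0.3661  0.061 ] [ 0.4774 -0.3692  0.061 ]
white [ 0.4706 -0.1561  0.061 ] [ 0.4691 -0.1575  0.061 ]
black [ 0.4722 -0.2255  0.061 ] [ 0.4716 -0.229   0.061 ]
hoodTL [0.622  0.3879 0.12  ]
TR [0.6016 0.0008 0.12  ]
BR [0.4135 0.0093 0.12  ]
BL [0.4416 0.3953 0.12  ]
handleL [0.3851 0.2779 0.115 ]
handleR [0.3765 0.1427 0.115 ]
rail1 [ 0.6485 -0.1614  0.17  ]
rail2 [ 0.6161 -0.3662  0.17  ]
cush [0.5127 0.1221 0.268 ]
cup1 [0.5595 0.1223 0.19  ]
cup2 [0.4516 0.1246 0.19  ]
green [0.5431 0.3442 0.107 ]
black [0.5105 0.2652 0.107 ]
orange [0.5086 0.1272 0.107 ]
blue [0.5098 0.0582 0.107 ]
bowl [ 0.6204 -0.0659  0.035 ]
bottletop [ 0.7654 -0.0535  0.13  ]
shelfTL [ 0.5284 -0.0133  0.06  ]
TR [ 0.5401 -0.4393  0.06  ]
BR [ 0.4137 -0.4416  0.06  ]
BL [ 0.3997 -0.0171  0.06  ]
side rail1 [ 0.6505 -0.1679  0.17  ]
side rail2 [ 0.6165 -0.3665  0.17  ]
side cush [0.5149 0.1233 0.256 ]
side green [0.5441 0.3364 0.107 ]
side orange [0.5128 0.1245 0.107 ]
side blue [0.5131 0.0522 0.107 ]
[0.50452862 0.12490416 0.22      ] ((234.5, 214.5), (53.0, 21.0), 90.0)
```

```bash
cat >> h.py <<'E'
def go(pos,rpy=(np.pi,0,0),frm=None):
    "tool-axes shift (m) and turn (deg) from the present pose (or frm=(pos,rpy)) to a world pose"
    o=robot.get_obs(); p0,r0=(o['tool_pos'],o['ee_rot']) if frm is None else frm
    A=R.from_euler('xyz',r0); B=R.from_euler('xyz',rpy)
    t=np.r_[A.inv().apply(np.array(pos)-p0),(A.inv()*B).as_rotvec(degrees=True)]
    print('go',t[:3].round(4).tolist(),t[3:].round(2).tolist()); return t
E
python3 - <<'E'
from h import *
st(); go((.512,.1225,.36))
E
```

```text
{'time': 2.75, 'tool_pos': [0.1745, -0.5216, 0.2165], 'ee_rot': [3.1415, 0.0, 0.3228], 'joint_positions': [-1.3511, 0.0872, 1.3707, -0.0, 1.6836, -0.1031], 'wrist_force': [-0.3173, 0.3622, 0.4538], 'width': 0.0939, 'finger_force': 0.0}
go [0.5244, -0.5037, -0.1436] [0.01, 0.0, 18.5]
```

>>> servo_tool(commands=[0,0,-0.06,0,0,0,0.06,0.04,-0.04,-0.11,0,0,2,0.06,0.085,-0.08,-0.143,0,0,4,0.06,0.13,-0.12,-0.143,0,0,6,0.06,0.17,-0.16,-0.143,0,0,8,0.06,0.21,-0.2,-0.143,0,0,10,0.06,0.25,-0.24,-0.143,0,0,12,0.06,0.29,-0.28,-0.143,0,0,14,0.06,0.33,-0.32,-0.143,0,0,16,0.06,0.37,-0.36,-0.143,0,0,18.5,0.06])

```text
time: 4.0
tool_pos: [0.4116, -0.061, 0.3598]
ee_rot: [3.141, -0.001, -0.002]
wrist_force: [0.6, -0.7, 0.8]
width: 0.0604
finger_force: 0.0
```

```bash
python3 - <<'E'
from h import *
st(); go((.512,.1225,.36))
E
```

```text
{'time': 4.0, 'tool_pos': [0.4116, -0.061, 0.3598], 'ee_rot': [3.141, -0.0012, -0.0015], 'joint_positions': [-0.2834, -0.1946, 1.3566, -0.0002, 1.9783, 1.2888], 'wrist_force': [0.6095, -0.6537, 0.8332], 'width': 0.0604, 'finger_force': 0.0}
go [0.1001, -0.1837, -0.0002] [0.03, -0.07, -0.09]
```

>>> servo_tool(commands=[0.033,-0.061,0,0,0,0,0.06,0.067,-0.122,0,0,0,0,0.06,0.1,-0.183,0,0,0,0,0.06,0.1,-0.183,0,0,0,0,0.06,0.1,-0.183,0,0,0,0,0.06])

```text
time: 4.62
tool_pos: [0.5113, 0.1207, 0.3588]
ee_rot: [3.141, 0.002, 0.002]
wrist_force: [-0.0, -0.4, -0.7]
width: 0.0598
finger_force: 0.0
```

```bash
python3 - <<'E'
from h import *
st(); p=snap('wrist'); cv2.imwrite('pics/w1.png',p['img'])
for d in spotter.trace('muffs',p)[:1]: print(d['conf'],d['box'],cen(d))
hsv=cv2.cvtColor(p['img'],cv2.COLOR_BGR2HSV)
print(proj(p,(.512,.1225,.268)),proj(p,(.57,.1225,.19)),proj(p,(.454,.1225,.19)),ext(p)[:3,3])
E
```

```text
{'time': 4.625, 'tool_pos': [0.5113, 0.1207, 0.3588], 'ee_rot': [3.1408, 0.0016, 0.0017], 'joint_positions': [0.1243, 0.05, 1.1298, -0.0007, 1.9635, 1.6932], 'wrist_force': [-0.0227, -0.4119, -0.6867], 'width': 0.0598, 'finger_force': 0.0}
0.67 [241.7, 105.0, 64.2, 146.6] [270.09211518 177.20473391]
[274.14313424 211.97607411] [274.49847672 125.5147045 ] [274.54649002 243.70871503] [0.59372073 0.12123798 0.52634658]
```

View pics/w1.png

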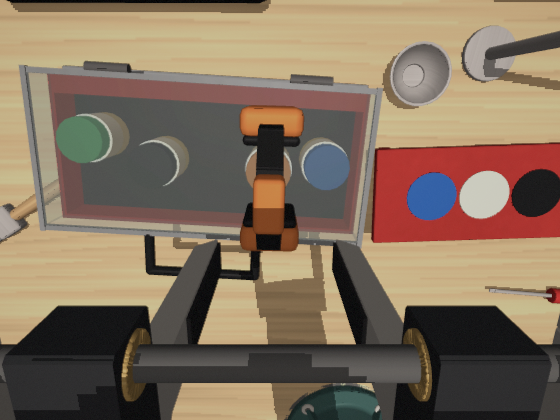

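```bash
python3 - <<'E'
from h import *
p=snap('wrist'); print(p['camera_matrix'][0])
for uv,z in [((269,178),.268),((269,207),.268),((254,200),.268),((286,200),.268),((270,108),.19),((270,222),.19),((243,125),.19),((302,125),.19),((243,236),.19),((298,236),.19),((30,67),.12),((380,88),.12),((362,244),.12),((42,229),.12)]: print(uv,ray(p,uv,z).round(4))
a=p['img'][90:260,200:340]; cv2.imwrite('pics/w1c.png',cv2.resize(a,None,fx=4,fy=3.5,interpolation=2))
E
```

```text
[361.40869259   0.         276.34609091]
(269, 178) [0.5375 0.1245 0.268 ]
(269, 207) [0.5153 0.1247 0.268 ]
(254, 200) [0.5208 0.1358 0.268 ]
(286, 200) [0.5207 0.112  0.268 ]
(270, 108) [0.5853 0.1247 0.19  ]
(270, 222) [0.4765 0.1254 0.19  ]
(243, 125) [0.5703 0.1495 0.19  ]
(302, 125) [0.5702 0.0955 0.19  ]
(243, 236) [0.4618 0.1525 0.19  ]
(298, 236) [0.4617 0.0976 0.19  ]
(30, 67) [0.6261 0.3793 0.12  ]
(380, 88) [0.6042 0.0074 0.12  ]
(362, 244) [0.4239 0.0153 0.12  ]
(42, 229) [0.4442 0.3997 0.12  ]
```

View pics/w1c.png

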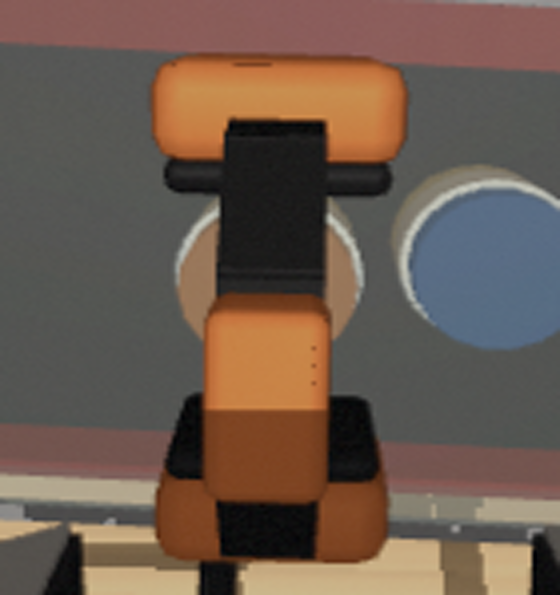

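The cushion runs from (267,174) to (267,233) in the wrist view and is centred at (267,204). That puts it near x 0.518, y 0.126, and its length of 44 mm matches.

>>> servo_tool(commands=[0.006,-0.004,0.035,0,0,0,0.06,0.006,-0.004,0.07,0,0,0,0.06,0.006,-0.004,0.095,0,0,0,0.06,0.006,-0.004,0.105,0,0,0,0.06,0.006,-0.004,0.105,0,0,0,0.015,0.006,-0.004,0.105,0,0,0,0.015,0.006,-0.004,0.105,0,0,0,0.015,0.006,-0.004,0.105,0,0,0,0.015])

```text
time: 5.78
tool_pos: [0.5175, 0.1245, 0.2553]
ee_rot: [-3.141, -0.002, 0.0]
wrist_force: [0.1, 2.6, -1.5]
width: 0.0237
finger_force: 30.0
```

```bash
python3 - <<'E'
from h import *
st(); 
p=snap('wrist'); 
E
```

```text
{'time': 5.775, 'tool_pos': [0.5175, 0.1245, 0.2553], 'ee_rot': [-3.141, -0.0015, 0.0002], 'joint_positions': [0.1293, 0.0421, 1.3422, 0.0004, 1.7557, 1.6999], 'wrist_force': [0.1313, 2.6414, -1.4917], 'width': 0.0237, 'finger_force': 29.9986}
```

>>> servo_tool(commands=[0,0,-0.02,0,0,0,0.015,0,0,-0.06,0,0,0,0.015,0,0.01,-0.1,0,0,0,0.015,0.01,0.04,-0.12,0,0,0,0.015,0.025,0.085,-0.12,0,0,1,0.015,0.038,0.13,-0.12,0,0,2,0.015,0.05,0.175,-0.12,0,0,4,0.015,0.062,0.22,-0.12,0,0,5,0.015,0.075,0.265,-0.12,0,0,6,0.015,0.09,0.305,-0.12,0,0,7,0.015])

```text
time: 7.08
tool_pos: [0.6074, -0.1825, 0.3736]
ee_rot: [-3.141, 0.001, -0.123]
wrist_force: [0.4, -0.7, -2.1]
width: 0.0238
finger_force: 30.0
```

>>> servo_tool(commands=[0.01,0.035,0,0,0,1,0.015,0.02,0.065,0,0,0,2,0.015,0.025,0.082,0,0,0,2.3,0.015,0.025,0.082,0,0,0,2.3,0.015,0.025,0.082,0,0,0,2.3,0.015,0.025,0.082,0,0,0,2.3,0.015])

```text
time: 7.82
tool_pos: [0.622, -0.2639, 0.3753]
ee_rot: [3.141, -0.001, -0.161]
wrist_force: [0.9, -0.6, -1.8]
width: 0.0239
finger_force: 30.0
```

```bash
python3 - <<'E'
from h import *
st(); p=snap('side'); cv2.imwrite('pics/s1.png',cv2.resize(p['img'][120:360,230:430],None,fx=2.5,fy=2.5,interpolation=2))
w=snap('wrist'); cv2.imwrite('pics/w2.png',w['img'])
go((.633,-.2655,.376),(np.pi,0,-.163))
for y in (-.1645,-.3665): print(proj(w,(.633+.164*(y+.2655),y,.17)))
E
```

```text
{'time': 7.825, 'tool_pos': [0.622, -0.2639, 0.3753], 'ee_rot': [3.1415, -0.001, -0.1606], 'joint_positions': [-0.4852, 0.4295, 0.6353, 0.0002, 2.0758, 1.2463], 'wrist_force': [0.8781, -0.6339, -1.7869], 'width': 0.0239, 'finger_force': 29.9775}
go [0.0111, -0.0004, -0.0007] [0.02, -0.05, 0.12]
[178.48008579 169.78496192]
[374.13708114 169.97089173]
```

View pics/w2.png

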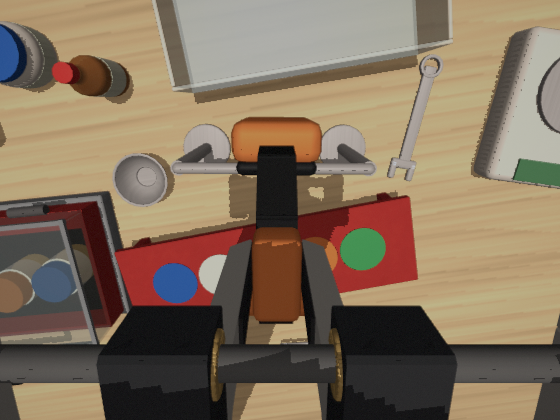

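The bar shows from (178,168) to (374,168), against a prediction of (178,170) and (374,170). It is parallel to the tool's y axis, so I lower the headband onto it.

>>> servo_tool(commands=[0.006,0,0.005,0,0,0,0.015,0.012,0,0.02,0,0,0,0.015,0.012,0,0.05,0,0,0,0.015,0.012,0,0.08,0,0,0,0.015,0.012,0,0.11,0,0,0,0.015,0.012,0,0.14,0,0,0,0.015,0.012,0,0.16,0,0,0,0.015,0.012,0,0.172,0,0,0,0.015,0.012,0,0.176,0,0,0,0.015,0.012,0,0.176,0,0,0,0.015])

```text
time: 9.18
tool_pos: [0.634, -0.2673, 0.1988]
ee_rot: [3.141, -0.001, -0.162]
wrist_force: [-0.1, -0.6, -2.2]
width: 0.0237
finger_force: 30.0
```

```bash
python3 - <<'E'
from h import *
st(); go((.6345,-.2655,.1925),(np.pi,0,-.163))
p=snap('side'); cv2.imwrite('pics/s2.png',cv2.resize(p['img'][180:340,290:410],None,fx=4,fy=3.7,interpolation=2))
E
```

```text
{'time': 9.175, 'tool_pos': [0.634, -0.2673, 0.1988], 'ee_rot': [3.1413, -0.0006, -0.1624], 'joint_positions': [-0.4813, 0.4037, 1.0214, -0.0001, 1.7158, 1.2519], 'wrist_force': [-0.0774, -0.5996, -2.2085], 'width': 0.0237, 'finger_force': 29.9776}
go [0.0002, -0.0019, 0.0063] [0.02, -0.04, 0.03]
```

View pics/s2.png

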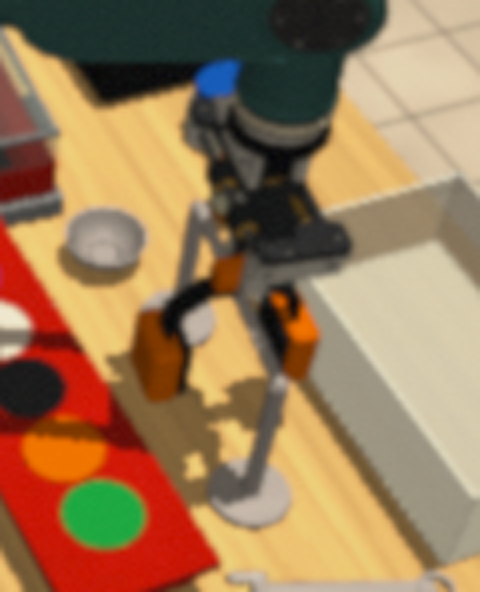

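The muffs straddle the bar, with a cup on each side of it. I lower them the last few millimetres.

>>> servo_tool(commands=[0,0,0.002,0,0,0,0.015,0,0,0.004,0,0,0,0.015,0,0,0.006,0,0,0,0.015,0,0,0.006,0,0,0,0.015])

```text
time: 9.72
tool_pos: [0.6337, -0.2672, 0.1922]
ee_rot: [-3.142, 0.001, -0.162]
wrist_force: [-1.4, -0.2, -1.6]
width: 0.0238
finger_force: 30.0
```

>>> servo_tool(commands=[0,0,0.0015,0,0,0,0.015,0,0,0.0015,0,0,0,0.015])

```text
time: 9.98
tool_pos: [0.6339, -0.2673, 0.1916]
ee_rot: [3.141, -0.001, -0.162]
wrist_force: [0.2, 0.1, -0.1]
width: 0.0237
finger_force: 30.0
```

>>> servo_tool(commands=[0,0,0,0,0,0,0.03,0,0,0,0,0,0,0.045,0,0,0,0,0,0,0.05,0,0,0,0,0,0,0.05])

```text
time: 10.48
tool_pos: [0.6338, -0.2672, 0.1911]
ee_rot: [3.141, -0.0, -0.162]
wrist_force: [0.4, 0.4, -0.1]
width: 0.0497
finger_force: 0.0
```

>>> servo_tool(commands=[0,0,-0.01,0,0,0,0.05,0,0,-0.03,0,0,0,0.05,0,0,-0.07,0,0,0,0.05,0,0,-0.12,0,0,0,0.05,0,0,-0.17,0,0,0,0.05,0,0,-0.17,0,0,0,0.05])

```text
time: 11.22
tool_pos: [0.6346, -0.2676, 0.3688]
ee_rot: [3.137, -0.013, -0.162]
wrist_force: [0.0, -0.1, 0.7]
width: 0.05
finger_force: 0.0
```

```bash
python3 - <<'E'
from h import *
st(); 
p=snap('side'); cv2.imwrite('pics/s3.png',cv2.resize(p['img'][180:340,290:410],None,fx=4,fy=3.7,interpolation=2))
go((.382,.209,.25),(np.pi,0,np.pi/2-.06))
go((.45,.15,.37),(np.pi,0,np.pi/2-.06))
E
```

```text
{'time': 11.225, 'tool_pos': [0.6346, -0.2676, 0.3688], 'ee_rot': [3.1375, -0.0125, -0.1624], 'joint_positions': [-0.4813, 0.4493, 0.6213, -0.0, 2.0578, 1.2518], 'wrist_force': [0.0412, -0.1375, 0.6637], 'width': 0.05, 'finger_force': 0.0}
go [-0.3268, -0.4297, 0.1117] [0.44, -0.19, -95.86]
go [-0.2493, -0.3821, -0.0076] [0.44, -0.19, -95.86]
```

View pics/s3.png

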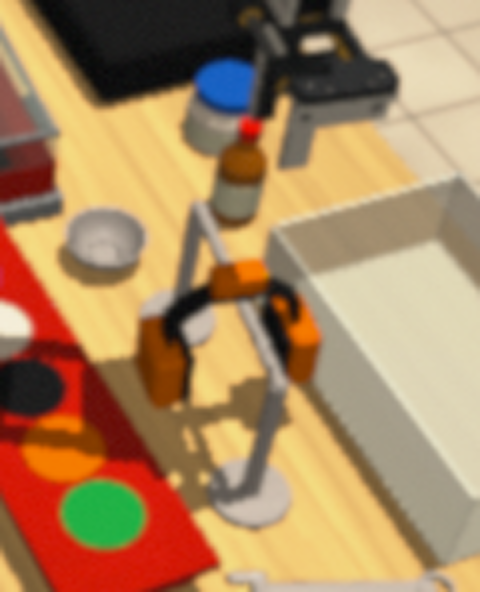

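The muffs hang on the bar with a cup on each side. Next is the hood handle.

>>> servo_tool(commands=[-0.033,-0.043,0,0,0,-9.6,0.04,-0.065,-0.086,0,0,0,-19.2,0.04,-0.098,-0.129,0,0,0,-28.8,0.04,-0.13,-0.172,0,0,0,-38.4,0.04,-0.163,-0.215,0,0,0,-48,0.04,-0.196,-0.258,0,0,0,-57.6,0.04,-0.229,-0.301,0,0,0,-67.2,0.04,-0.261,-0.344,0,0,0,-76.8,0.04,-0.294,-0.387,0,0,0,-86.4,0.04,-0.327,-0.43,0,0,0,-95.9,0.04])

```text
time: 12.52
tool_pos: [0.379, 0.2111, 0.359]
ee_rot: [-3.139, 0.001, 1.517]
wrist_force: [0.8, 0.4, 0.1]
width: 0.04
finger_force: 0.0
```

>>> servo_tool(commands=[0,0,0,0,0,0,0.04,0,0,0,0,0,0,0.04])

```text
time: 12.78
tool_pos: [0.3804, 0.2097, 0.3597]
ee_rot: [-3.14, 0.002, 1.511]
wrist_force: [0.3, -0.4, -0.1]
width: 0.0399
finger_force: 0.0
```

```bash
python3 - <<'E'
from h import *
st(); p=snap('wrist'); cv2.imwrite('pics/w3.png',p['img'])
print(proj(p,(.386,.274,.115)),proj(p,(.378,.144,.115)))
go((.382,.209,.20),(np.pi,0,np.pi/2-.06))
E
```

```text
{'time': 12.775, 'tool_pos': [0.3804, 0.2097, 0.3597], 'ee_rot': [-3.1398, 0.0016, 1.5108], 'joint_positions': [0.3736, -0.1518, 1.3206, -0.0008, 1.975, 0.4333], 'wrist_force': [0.2889, -0.3621, -0.0801], 'width': 0.0399, 'finger_force': 0.0}
[277.39742743 114.42586593] [277.22527053 225.2779193 ]
go [0.0001, 0.0014, 0.1598] [-0.09, 0.08, -0.08]
```

View pics/w3.png

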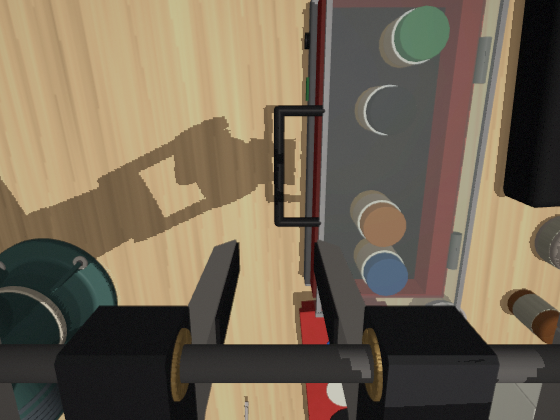

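The bar sits at u≈280, v 108–222, which puts it at x≈0.384. I descend, grip it and check.

>>> servo_tool(commands=[0,0.003,0.04,0,0,0,0.04,0,0.003,0.09,0,0,0,0.04,0,0.003,0.14,0,0,0,0.04,0,0.003,0.18,0,0,0,0.04,0,0.003,0.215,0,0,0,0.04,0,0.003,0.24,0,0,0,0.04,0,0.003,0.252,0,0,0,0.04,0,0.003,0.252,0,0,0,0.04,0,0.003,0.252,0,0,0,0.025])

```text
time: 13.95
tool_pos: [0.3847, 0.2098, 0.1102]
ee_rot: [3.14, -0.001, 1.51]
wrist_force: [-0.2, -0.4, 0.8]
width: 0.033
finger_force: 0.0
```

>>> servo_tool(commands=[0,0,0,0,0,0,0.015,0,0,0,0,0,0,0.008,0,0,0,0,0,0,0.008,0,0,0,0,0,0,0.008])

```text
time: 14.45
tool_pos: [0.3827, 0.2101, 0.1097]
ee_rot: [-3.14, -0.0, 1.512]
wrist_force: [-6.5, -0.1, 5.2]
width: 0.0109
finger_force: 30.0
```

```bash
python3 - <<'E'
from h import *
o=st()
# arc plan: hinge from the present grasp, hood yaw -.06
yaw=-.06; ex=np.array([np.cos(yaw),np.sin(yaw),0]); p0=o['tool_pos']; r0=o['ee_rot']
A=R.from_euler('xyz',r0)
g0=np.array([-.232,.04])
def off(th):
    c,s=np.cos(th),np.sin(th); x=g0[0]*c+g0[1]*s; z=-g0[0]*s+g0[1]*c
    return ex*(x-g0[0])+np.array([0,0,z-g0[1]])
for th in np.arange(0,1.701,.1): print(round(th,2),A.inv().apply(off(th)).round(4),(p0+off(th)).round(3))
E
```

```text
{'time': 14.45, 'tool_pos': [0.3827, 0.2101, 0.1097], 'ee_rot': [-3.1399, -0.0003, 1.5118], 'joint_positions': [0.3713, -0.121, 1.7896, 0.001, 1.4745, 0.4302], 'wrist_force': [-6.4682, -0.1349, 5.2454], 'width': 0.0109, 'finger_force': 30.0014}
0.0 [0. 0. 0.] [0.383 0.21  0.11 ]
0.1 [ 0.      0.0051 -0.023 ] [0.388 0.21  0.133]
0.2 [ 0.      0.0125 -0.0453] [0.395 0.209 0.155]
0.3 [-0.      0.0221 -0.0668] [0.405 0.209 0.176]
0.4 [-0.      0.0337 -0.0872] [0.417 0.208 0.197]
0.5 [-0.      0.0474 -0.1064] [0.43  0.207 0.216]
0.6 [-0.      0.0629 -0.1241] [0.446 0.206 0.234]
0.7 [-0.      0.0801 -0.1402] [0.463 0.205 0.25 ]
0.8 [-1.000e-04  9.880e-02 -1.545e-01] [0.482 0.204 0.264]
0.9 [-1.000e-04  1.188e-01 -1.668e-01] [0.502 0.203 0.276]
1.0 [-1.000e-04  1.400e-01 -1.771e-01] [0.523 0.202 0.286]
1.1 [-1.000e-04  1.621e-01 -1.852e-01] [0.545 0.2   0.295]
1.2 [-1.000e-04  1.849e-01 -1.910e-01] [0.568 0.199 0.3  ]
1.3 [-2.000e-04  2.081e-01 -1.946e-01] [0.591 0.198 0.304]
1.4 [-2.000e-04  2.316e-01 -1.958e-01] [0.614 0.196 0.305]
1.5 [-2.000e-04  2.552e-01 -1.947e-01] [0.638 0.195 0.304]
1.6 [-2.000e-04  2.784e-01 -1.912e-01] [0.661 0.193 0.3  ]
1.7 [-3.000e-04  3.012e-01 -1.854e-01] [0.684 0.192 0.295]
```

>>> servo_tool(commands=[0,0.0022,-0.0116,0,0,0,0.008,0,0.005,-0.023,0,0,0,0.008,0,0.0086,-0.0342,0,0,0,0.008,0,0.0125,-0.0453,0,0,0,0.008,0,0.0171,-0.0561,0,0,0,0.008,0,0.0221,-0.0668,0,0,0,0.008,0,0.0277,-0.0771,0,0,0,0.008,0,0.0337,-0.0872,0,0,0,0.008,0,0.0404,-0.0969,0,0,0,0.008,0,0.0474,-0.1064,0,0,0,0.008])

```text
time: 15.7
tool_pos: [0.4287, 0.2073, 0.2168]
ee_rot: [-3.136, -0.0, 1.512]
wrist_force: [-9.4, 1.7, 2.5]
width: 0.011
finger_force: 30.0
```

>>> servo_tool(commands=[0,0.0066,-0.009,0,0,0,0.008,0,0.0145,-0.0177,0,0,0,0.008,0,0.023,-0.0259,0,0,0,0.008,0,0.0317,-0.0338,0,0,0,0.008,0,0.041,-0.0411,0,0,0,0.008,0,0.0504,-0.0481,0,0,0,0.008,0,0.0603,-0.0544,0,0,0,0.008,0,0.0704,-0.0604,0,0,0,0.008,0,0.0809,-0.0657,0,0,0,0.008,0,0.0916,-0.0707,0,0,0,0.008])

```text
time: 16.95
tool_pos: [0.5226, 0.2017, 0.2897]
ee_rot: [3.139, -0.001, 1.512]
wrist_force: [-5.3, 1.4, 5.6]
width: 0.0109
finger_force: 30.0
```

```bash
python3 - <<'E'
from h import *
st()
E
```

```text
{'time': 16.95, 'tool_pos': [0.5226, 0.2017, 0.2897], 'ee_rot': [3.1386, -0.0012, 1.5119], 'joint_positions': [0.2671, 0.1054, 1.2072, 0.0002, 1.8257, 0.326], 'wrist_force': [-5.3086, 1.4356, 5.6129], 'width': 0.0109, 'finger_force': 30.0015}
```

>>> servo_tool(commands=[0,0.011,-0.0043,0,0,0,0.008,0,0.0221,-0.0081,0,0,0,0.008,0,0.0335,-0.0112,0,0,0,0.008,0,0.0449,-0.0139,0,0,0,0.008,0,0.0565,-0.0159,0,0,0,0.008,0,0.0681,-0.0175,0,0,0,0.008,0,0.0798,-0.0183,0,0,0,0.008,0,0.0916,-0.0187,0,0,0,0.008,0,0.1034,-0.0183,0,0,0,0.008,0,0.1152,-0.0176,0,0,0,0.008])

```text
time: 18.2
tool_pos: [0.6386, 0.1948, 0.3042]
ee_rot: [3.14, -0.001, 1.511]
wrist_force: [-0.3, 3.2, 2.1]
width: 0.011
finger_force: 30.0
```

>>> servo_tool(commands=[0,0.006,0.0008,0,0,0,0.008,0,0.0117,0.0016,0,0,0,0.008,0,0.0175,0.0025,0,0,0,0.008,0,0.0232,0.0035,0,0,0,0.008,0,0.029,0.0048,0,0,0,0.008,0,0.0347,0.0062,0,0,0,0.008,0,0.04,0.0077,0,0,0,0.008,0,0.043,0.0085,0,0,0,0.008,0,0.043,0.0085,0,0,0,0.008])

```text
time: 19.32
tool_pos: [0.6808, 0.1923, 0.2948]
ee_rot: [3.141, -0.0, 1.511]
wrist_force: [1.8, 3.4, 3.8]
width: 0.0109
finger_force: 30.0
```

```bash
python3 - <<'E'
from h import *
st(); p=snap('side'); cv2.imwrite('pics/s4.png',cv2.resize(p['img'][90:340,180:400],None,fx=2.4,fy=2.4,interpolation=2))
E
```

```text
{'time': 19.325, 'tool_pos': [0.6808, 0.1923, 0.2948], 'ee_rot': [3.1411, -0.0002, 1.5115], 'joint_positions': [0.1952, 0.4656, 0.7476, 0.0001, 1.9278, 0.2546], 'wrist_force': [1.7569, 3.4025, 3.7607], 'width': 0.0109, 'finger_force': 30.0015}
```

View pics/s4.png

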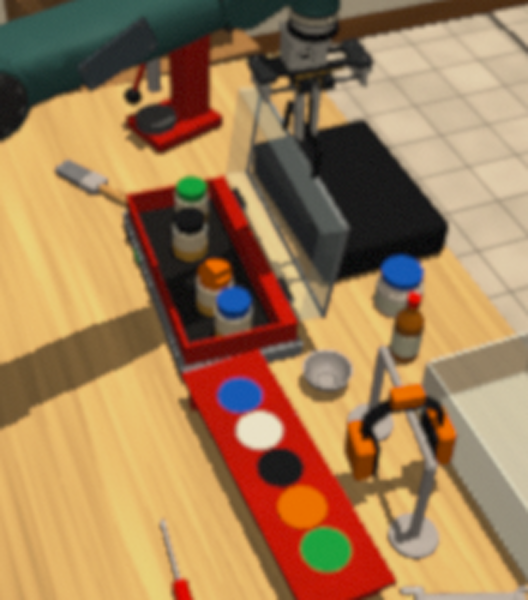

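The hood is practically on its stop. I nudge it, release it and rise.

>>> servo_tool(commands=[0,0.002,0.0005,0,0,0,0.008,0,0.003,0.0008,0,0,0,0.008,0,0.003,0.0008,0,0,0,0.02,0,0.003,0.0008,0,0,0,0.035,0,0.003,0.0008,0,0,0,0.045,0,0.003,0.0008,0,0,0,0.045])

```text
time: 20.12
tool_pos: [0.6833, 0.1915, 0.2941]
ee_rot: [-3.141, 0.001, 1.511]
wrist_force: [0.8, 0.1, -0.4]
width: 0.0444
finger_force: 0.0
```

>>> servo_tool(commands=[0,0.003,-0.03,0,0,0,0.045,0,0.003,-0.06,0,0,0,0.045,0,-0.04,-0.07,0,0,0,0.075,0,-0.09,-0.07,0,0,0,0.075,0,-0.14,-0.07,0,0,0,0.075,0,-0.19,-0.05,0,0,0,0.075,0,-0.24,-0.03,0,0,0,0.075,0,-0.24,-0.03,0,0,0,0.075,0,-0.24,-0.03,0,0,0,0.075])

```text
time: 21.25
tool_pos: [0.4443, 0.2062, 0.3253]
ee_rot: [3.139, -0.0, 1.511]
wrist_force: [0.1, -0.7, 0.1]
width: 0.0745
finger_force: 0.0
```

```bash
cat > jars.py <<'E'
from h import *
def hood(p): pass
def jars(n,names,z=.107):
    p=snap(n)
    for c in names:
        for d in spotter.trace('jar_'+c,p)[:2]:
            if d['conf']>.3:
                print(n,c,round(d['conf'],2),np.round(d['box'],0).tolist(),ray(p,cen(d),z-.02).round(4))
    return p
E
python3 - <<'E'
from jars import *
st()
p=jars('wrist',['orange','blue','green','white','black']); cv2.imwrite('pics/w4.png',p['img'])
E
```

```text
{'time': 21.25, 'tool_pos': [0.4443, 0.2062, 0.3253], 'ee_rot': [3.1392, -0.0004, 1.5113], 'joint_positions': [0.3191, -0.0447, 1.2911, -0.0005, 1.8928, 0.3784], 'wrist_force': [0.0975, -0.7216, 0.1491], 'width': 0.0745, 'finger_force': 0.0}
wrist orange 0.89 [306.0, 195.0, 54.0, 68.0] [0.5072 0.1373 0.087 ]
wrist blue 0.84 [311.0, 252.0, 48.0, 62.0] [0.5087 0.0628 0.087 ]
wrist green 0.63 [324.0, 0.0, 64.0, 56.0] [0.5352 0.3561 0.087 ]
wrist black 0.91 [305.0, 86.0, 60.0, 55.0] [0.516  0.2709 0.087 ]
```

View pics/w4.png

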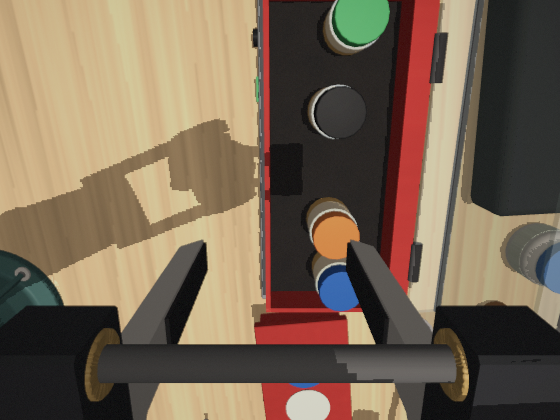

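The hood stays open. The caps show at orange (336,236), blue (342,285), green (360,18) and black (340,112), and white is absent. I pin them down by colour from the top and wrist cameras.

```bash
cat > jars.py <<'E'
from h import *
def cap(p,X,col,r=.04):
    "refine a cap centre near world X by colour; z of X is the cap top"
    h=cv2.cvtColor(p['img'],cv2.COLOR_BGR2HSV).astype(int); H,S,V=h[...,0],h[...,1],h[...,2]
    m={'orange':(H>6)&(H<20)&(S>150)&(V>80),'blue':(H>100)&(H<125)&(S>120)&(V>60),'green':(H>50)&(H<85)&(S>110)&(V>60),'black':(V<75)}[col]
    c=proj(p,X); e=np.linalg.norm(proj(p,np.add(X,[.027,0,0]))-c)
    yy,xx=np.mgrid[:420,:560]; m&=(xx-c[0])**2+(yy-c[1])**2<(r/.027*e)**2
    n,l,s,g=cv2.connectedComponentsWithStats(m.astype(np.uint8))
    if n<2: return None
    i=1+s[1:,4].argmax(); b=s[i]; q=(b[0]+(b[2]-1)/2,b[1]+(b[3]-1)/2)
    (hc,hr)=cv2.minEnclosingCircle(np.argwhere(l==i)[:,::-1].astype(np.float32))
    return ray(p,q,X[2]).round(4),ray(p,g[i],X[2]).round(4),'r/exp',round(hr/e,2)
E
python3 - <<'E'
from jars import *
p=snap('wrist'); t=snap('top'); s=snap('side')
for n,uv in dict(orange=(336,236),blue=(342,285),green=(360,18),black=(340,112)).items():
    X=ray(p,uv,.107); print(n,X.round(4))
    for k,q in (('w',p),('t',t),('s',s)): print('  ',k,cap(q,X,n))
E
```

```text
orange [0.5098 0.1335 0.107 ]
   w (array([0.5093, 0.1348, 0.107 ]), array([0.5072, 0.1354, 0.107 ]), 'r/exp', np.float64(1.02))
   t (array([0.5089, 0.1306, 0.107 ]), array([0.5085, 0.1298, 0.107 ]), 'r/exp', np.float64(1.01))
   s (array([0.5067, 0.1241, 0.107 ]), array([0.5073, 0.1255, 0.107 ]), 'r/exp', np.float64(1.11))
blue [0.516  0.0708 0.107 ]
   w (array([0.5112, 0.0678, 0.107 ]), array([0.5097, 0.0656, 0.107 ]), 'r/exp', np.float64(1.03))
   t (array([0.5132, 0.0609, 0.107 ]), array([0.5136, 0.0606, 0.107 ]), 'r/exp', np.float64(1.01))
   s (array([0.513 , 0.0559, 0.107 ]), array([0.5141, 0.0549, 0.107 ]), 'r/exp', np.float64(1.05))
green [0.5364 0.3576 0.107 ]
   w (array([0.5373, 0.354 , 0.107 ]), array([0.5372, 0.3564, 0.107 ]), 'r/exp', np.float64(1.04))
   t (array([0.5693, 0.3764, 0.107 ]), array([0.5693, 0.3764, 0.107 ]), 'r/exp', np.float64(0.0))
   s (array([0.5338, 0.3455, 0.107 ]), array([0.5331, 0.3481, 0.107 ]), 'r/exp', np.float64(0.92))
black [0.516  0.2705 0.107 ]
   w (array([0.516 , 0.2705, 0.107 ]), array([0.5177, 0.27  , 0.107 ]), 'r/exp', np.float64(1.47))
   t (array([0.5166, 0.2711, 0.107 ]), array([0.5162, 0.2706, 0.107 ]), 'r/exp', np.float64(1.48))
   s (array([0.515 , 0.2674, 0.107 ]), array([0.5171, 0.2617, 0.107 ]), 'r/exp', np.float64(1.48))
```

```bash
python3 - <<'E'
from h import *
go((.5125,.062,.22),(np.pi,0,1.511))
E
```

```text
go [-0.1399, 0.0767, 0.1044] [0.0, 0.01, -0.0]
```

>>> servo_tool(commands=[-0.047,0.026,0.035,0,0,0,0.076,-0.094,0.052,0.07,0,0,0,0.076,-0.14,0.077,0.1,0,0,0,0.076,-0.14,0.077,0.104,0,0,0,0.076,-0.14,0.077,0.104,0,0,0,0.076])

```text
time: 22.32
tool_pos: [0.5122, 0.0621, 0.2203]
ee_rot: [-3.141, -0.001, 1.511]
wrist_force: [-0.1, -0.0, -0.3]
width: 0.0762
finger_force: 0.0
```

```bash
python3 - <<'E'
from jars import *
st()
p=snap('wrist');t=snap('top')
print(cap(p,(.5125,.062,.107),'blue'),cap(p,(.509,.131,.107),'orange'))
cv2.imwrite('pics/w5.png',p['img'])
E
```

```text
{'time': 22.325, 'tool_pos': [0.5122, 0.0621, 0.2203], 'ee_rot': [-3.1408, -0.0005, 1.5108], 'joint_positions': [0.0104, 0.011, 1.4427, 0.0006, 1.6886, 0.0704], 'wrist_force': [-0.1225, -0.0174, -0.3266], 'width': 0.0762, 'finger_force': 0.0}
(array([0.5153, 0.0638, 0.107 ]), array([0.5152, 0.0638, 0.107 ]), 'r/exp', np.float64(1.0)) (array([0.5098, 0.1311, 0.107 ]), array([0.5039, 0.1264, 0.107 ]), 'r/exp', np.float64(1.0))
```

View pics/w5.png

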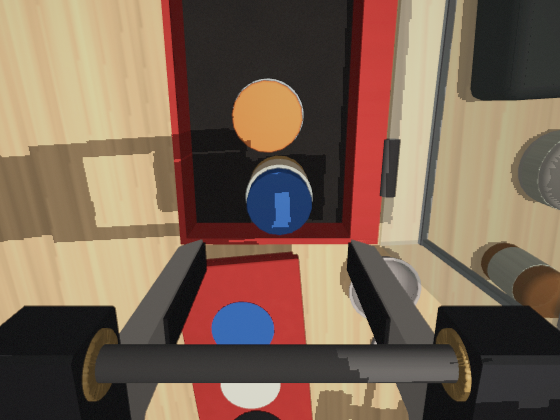

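Blue is cleanly seen at (280,200), between the finger paths. I grasp it and lift.

>>> servo_tool(commands=[0.002,0.003,0.04,0,0,0,0.076,0.002,0.003,0.08,0,0,0,0.076,0.002,0.003,0.11,0,0,0,0.076,0.002,0.003,0.122,0,0,0,0.076,0.002,0.003,0.122,0,0,0,0.076,0.002,0.003,0.122,0,0,0,0.06,0.002,0.003,0.122,0,0,0,0.045,0.002,0.003,0.122,0,0,0,0.045])

```text
time: 23.42
tool_pos: [0.5157, 0.0638, 0.0996]
ee_rot: [3.14, -0.0, 1.511]
wrist_force: [-2.0, 0.6, 3.8]
width: 0.0532
finger_force: 30.0
```

>>> servo_tool(commands=[0,0,-0.02,0,0,0,0.045,0,0,-0.06,0,0,0,0.045,0,0,-0.11,0,0,0,0.045,0,0,-0.16,0,0,0,0.045,0,0,-0.16,0,0,0,0.045])

```text
time: 24.05
tool_pos: [0.5176, 0.0637, 0.2635]
ee_rot: [3.131, -0.001, 1.511]
wrist_force: [0.8, -0.5, -2.0]
width: 0.0534
finger_force: 30.0
```

```bash
python3 - <<'E'
from jars import *
st()
p=snap('wrist')
h=cv2.cvtColor(p['img'],cv2.COLOR_BGR2HSV).astype(int); H,S,V=h[...,0],h[...,1],h[...,2]
for n,X in dict(blue=(.4675,-.087),white=(.47,-.157),black=(.472,-.227)).items():
    c=proj(p,(*X,.061)); print(n,c.round(1))
m=(H>100)&(H<125)&(S>120); c=proj(p,(.4675,-.087,.061)); yy,xx=np.mgrid[:420,:560]
cv2.imwrite('pics/w6.png',p['img'])
m&=np.hypot(xx-c[0],yy-c[1])<60; n,l,s,g=cv2.connectedComponentsWithStats(m.astype(np.uint8)); i=1+s[1:,4].argmax(); b=s[i]
print(b,ray(p,(b[0]+b[2]/2-.5,b[1]+b[3]/2-.5),.061))
go((.4675,-.0873,.26),(np.pi,0,1.60))
E
```

```text
{'time': 24.05, 'tool_pos': [0.5176, 0.0637, 0.2635], 'ee_rot': [3.1312, -0.0007, 1.5112], 'joint_positions': [0.0137, 0.0112, 1.3578, -0.0, 1.7622, 0.0733], 'wrist_force': [0.7817, -0.4512, -2.034], 'width': 0.0534, 'finger_force': 29.9967}
blue [238.5 309.3]
white [245.7 359.6]
black [251.9 405.8]
[ 213  250   86   83 5182] [ 0.48898632 -0.06457266  0.061     ]
go [-0.1536, -0.0397, -0.0002] [0.24, 0.0, -5.09]
```

```bash
python3 - <<'E'
from jars import *
p=snap('wrist'); p['img']=cv2.imread('pics/w5.png'); p['obs']={'tool_pos':np.array([.5122,.0621,.2203]),'ee_rot':np.array([np.pi,0,1.511])}
h=cv2.cvtColor(p['img'],cv2.COLOR_BGR2HSV).astype(int); H,S,V=h[...,0],h[...,1],h[...,2]
m=((H>100)&(H<125)&(S>120)).astype(np.uint8); m[:290]=0; m[:,300:]=0
c=max(cv2.findContours(m,0,1)[0],key=cv2.contourArea); print(cv2.boundingRect(c)); e=cv2.fitEllipse(c); print(e)
pts=c[:,0].astype(float); pts=pts[pts[:,1]<340]; W=np.array([ray(p,q,.061)[:2] for q in pts])
A=np.c_[2*W,np.ones(len(W))]; s=np.linalg.lstsq(A,(W**2).sum(1),rcond=None)[0]; print(s[:2],np.sqrt(s[2]+s[0]**2+s[1]**2))
E
```

```text
(212, 302, 62, 43)
((242.26669311523438, 325.0989074707031), (44.292964935302734, 64.18942260742188), 91.24229431152344)
[ 0.46862109 -0.08569786] 0.03198089000946596
```

>>> servo_tool(commands=[-0.04,-0.01,0,0,0,-1.3,0.045,-0.08,-0.02,0,0,0,-2.6,0.045,-0.12,-0.03,0,0,0,-4,0.045,-0.153,-0.038,0,0,0,-5.1,0.045,-0.153,-0.038,0.03,0,0,-5.1,0.045,-0.153,-0.038,0.07,0,0,-5.1,0.045,-0.153,-0.038,0.1,0,0,-5.1,0.045,-0.153,-0.038,0.1,0,0,-5.1,0.045])

```text
time: 25.15
tool_pos: [0.4647, -0.0857, 0.1525]
ee_rot: [-3.13, -0.004, 1.6]
wrist_force: [-0.0, 0.3, -2.3]
width: 0.0533
finger_force: 30.0
```

```bash
python3 - <<'E'
from jars import *
st(); go((.4675,-.0873,.130),(np.pi,0,1.60))
E
```

```text
{'time': 25.15, 'tool_pos': [0.4647, -0.0857, 0.1525], 'ee_rot': [-3.1302, -0.0038, 1.6002], 'joint_positions': [-0.3024, -0.0554, 1.6424, -0.0001, 1.5667, -0.3318], 'wrist_force': [-0.0426, 0.28, -2.2636], 'width': 0.0533, 'finger_force': 29.9979}
go [-0.0017, 0.003, 0.0225] [-0.65, -0.22, 0.01]
```

>>> servo_tool(commands=[-0.001,0.003,0.01,0,0,0,0.045,-0.001,0.003,0.01,0,0,0,0.045,-0.001,0.003,0.01,0,0,0,0.045,-0.001,0.003,0.01,0,0,0,0.045])

```text
time: 25.65
tool_pos: [0.4719, -0.0878, 0.1493]
ee_rot: [3.14, 0.001, 1.6]
wrist_force: [0.5, 0.4, -2.1]
width: 0.0536
finger_force: 30.0
```

```bash
python3 - <<'E'
from jars import *
st(); go((.468,-.0867,.130),(np.pi,0,1.60)); st()
E
```

```text
{'time': 25.65, 'tool_pos': [0.4719, -0.0878, 0.1493], 'ee_rot': [3.14, 0.0006, 1.6005], 'joint_positions': [-0.3021, -0.0474, 1.6413, -0.0, 1.546, -0.3317], 'wrist_force': [0.5196, 0.3835, -2.118], 'width': 0.0536, 'finger_force': 29.9977}
go [0.0012, -0.0039, 0.0193] [0.09, 0.03, 0.03]
{'time': 25.65, 'tool_pos': [0.4719, -0.0878, 0.1493], 'ee_rot': [3.14, 0.0006, 1.6005], 'joint_positions': [-0.3021, -0.0474, 1.6413, -0.0, 1.546, -0.3317], 'wrist_force': [0.5196, 0.3835, -2.118], 'width': 0.0536, 'finger_force': 29.9977}
```

>>> servo_tool(commands=[0.001,-0.004,0.005,0,0,0,0.045,0.001,-0.004,0.01,0,0,0,0.045,0.001,-0.004,0.014,0,0,0,0.045,0.001,-0.004,0.017,0,0,0,0.045,0.001,-0.004,0.0185,0,0,0,0.045,0.001,-0.004,0.0185,0,0,0,0.045,0.001,-0.004,0.0185,0,0,0,0.045,0.001,-0.004,0.0185,0,0,0,0.045])

```text
time: 26.65
tool_pos: [0.4674, -0.0868, 0.1299]
ee_rot: [3.141, 0.0, 1.6]
wrist_force: [-0.1, -0.5, -2.1]
width: 0.0535
finger_force: 30.0
```

>>> servo_tool(commands=[0,0,0.001,0,0,0,0.045,0,0,0.001,0,0,0,0.045,0,0,0.001,0,0,0,0.045])

```text
time: 27.02
tool_pos: [0.4675, -0.0866, 0.1297]
ee_rot: [3.141, -0.0, 1.6]
wrist_force: [-2.0, 1.4, 4.6]
width: 0.0535
finger_force: 30.0
```

>>> servo_tool(commands=[0,0,0.001,0,0,0,0.045,0,0,0.001,0,0,0,0.045,0,0,0.001,0,0,0,0.045])

```text
time: 27.4
tool_pos: [0.4675, -0.0866, 0.1296]
ee_rot: [3.141, 0.0, 1.601]
wrist_force: [-3.8, 2.1, 9.9]
width: 0.0531
finger_force: 30.0
```

>>> servo_tool(commands=[0,0,-0.001,0,0,0,0.06,0,0,-0.001,0,0,0,0.076,0,0,-0.001,0,0,0,0.076,0,0,-0.02,0,0,0,0.076,0,0,-0.06,0,0,0,0.076,0.02,0.005,-0.11,0,0,0,0.076,0.07,0.015,-0.11,0,0,2,0.076,0.12,0.027,-0.11,0,0,4,0.076,0.17,0.038,-0.1,0,0,5.1,0.076,0.217,0.048,-0.091,0,0,5.1,0.076])

```text
time: 28.65
tool_pos: [0.5092, 0.1332, 0.2183]
ee_rot: [3.141, 0.0, 1.511]
wrist_force: [-0.7, -0.2, -0.0]
width: 0.0756
finger_force: 0.0
```

>>> servo_tool(commands=[0,0,0,0,0,0,0.076,0,0,0,0,0,0,0.076,0,0,0,0,0,0,0.076,0,0,0,0,0,0,0.076])

```text
time: 29.15
tool_pos: [0.5091, 0.1304, 0.2193]
ee_rot: [3.141, 0.0, 1.509]
wrist_force: [-1.4, -0.4, -0.3]
width: 0.0757
finger_force: 0.0
```

```bash
python3 - <<'E'
from jars import *
st(); w=snap('wrist'); t=snap('top')
for n,X in dict(orange=(.51,.131,.107),black=(.516,.271,.107),green=(.537,.352,.107)).items(): print(n,'w',cap(w,X,n),'t',cap(t,X,n))
print('blue placed t',cap(t,(.468,-.087,.138),'blue'))
cv2.imwrite('pics/w7.png',w['img'])
E
```

```text
{'time': 29.15, 'tool_pos': [0.5091, 0.1304, 0.2193], 'ee_rot': [3.1407, 0.0001, 1.5094], 'joint_positions': [0.143, 0.0315, 1.4238, -0.0003, 1.6855, 0.2044], 'wrist_force': [-1.4348, -0.4225, -0.287], 'width': 0.0757, 'finger_force': 0.0}
orange w (array([0.5101, 0.1333, 0.107 ]), array([0.51  , 0.1331, 0.107 ]), 'r/exp', np.float64(1.0)) t (array([0.5101, 0.1175, 0.107 ]), array([0.5094, 0.1173, 0.107 ]), 'r/exp', np.float64(0.33))
black w (array([0.5149, 0.2564, 0.107 ]), array([0.515 , 0.2608, 0.107 ]), 'r/exp', np.float64(1.48)) t (array([0.5169, 0.2827, 0.107 ]), array([0.5152, 0.2826, 0.107 ]), 'r/exp', np.float64(1.47))
green w None t (array([0.5363, 0.3598, 0.107 ]), array([0.5365, 0.3595, 0.107 ]), 'r/exp', np.float64(1.01))
blue placed t (array([ 0.4662, -0.0891,  0.138 ]), array([ 0.4662, -0.0889,  0.138 ]), 'r/exp', np.float64(0.99))
```

>>> servo_tool(commands=[0.0015,0.001,0.04,0,0,0,0.076,0.0015,0.001,0.08,0,0,0,0.076,0.0015,0.001,0.11,0,0,0,0.076,0.0015,0.001,0.121,0,0,0,0.076,0.0015,0.001,0.121,0,0,0,0.076,0.0015,0.001,0.121,0,0,0,0.06,0.0015,0.001,0.121,0,0,0,0.045,0.0015,0.001,0.121,0,0,0,0.045,0.0015,0.001,0.121,0,0,0,0.045])

```text
time: 30.38
tool_pos: [0.5103, 0.1331, 0.0991]
ee_rot: [3.14, -0.0, 1.512]
wrist_force: [-0.8, -0.3, 5.0]
width: 0.0536
finger_force: 30.0
```

>>> servo_tool(commands=[0,0,-0.02,0,0,0,0.045,0,0,-0.06,0,0,0,0.045,-0.005,0,-0.11,0,0,0,0.045,-0.03,0,-0.15,0,0,0,0.045,-0.08,-0.001,-0.16,0,0,-1,0.045,-0.13,-0.003,-0.16,0,0,-2,0.045,-0.18,-0.004,-0.16,0,0,-3,0.045,-0.23,-0.005,-0.16,0,0,-4,0.045,-0.28,-0.006,-0.16,0,0,-5.1,0.045,-0.33,-0.007,-0.16,0,0,-5.1,0.045])

```text
time: 31.62
tool_pos: [0.483, -0.1976, 0.2568]
ee_rot: [-3.141, -0.0, 1.6]
wrist_force: [0.5, -0.0, -1.6]
width: 0.0537
finger_force: 30.0
```

```bash
python3 - <<'E'
from jars import *
st(); go((.4746,-.2962,.155),(np.pi,0,1.60))
E
```

```text
{'time': 31.625, 'tool_pos': [0.483, -0.1976, 0.2568], 'ee_rot': [-3.1408, -0.0004, 1.6004], 'joint_positions': [-0.497, 0.0206, 1.3613, -0.0, 1.7606, -0.5266], 'wrist_force': [0.4862, -0.033, -1.6272], 'width': 0.0537, 'finger_force': 29.9969}
go [-0.0984, -0.0112, 0.1018] [-0.05, -0.03, 0.02]
```

>>> servo_tool(commands=[-0.05,-0.005,0,0,0,0,0.045,-0.098,-0.01,0.01,0,0,0,0.045,-0.098,-0.01,0.05,0,0,0,0.045,-0.098,-0.01,0.085,0,0,0,0.045,-0.098,-0.01,0.102,0,0,0,0.045,-0.098,-0.01,0.102,0,0,0,0.045,-0.098,-0.01,0.102,0,0,0,0.045,-0.098,-0.01,0.102,0,0,0,0.045,-0.098,-0.01,0.102,0,0,0,0.045])

```text
time: 32.75
tool_pos: [0.4769, -0.2946, 0.1572]
ee_rot: [3.14, 0.002, 1.601]
wrist_force: [0.0, 1.1, -1.9]
width: 0.0533
finger_force: 30.0
```

```bash
python3 - <<'E'
from jars import *
st(); p=snap('wrist'); cv2.imwrite('pics/w8.png',p['img'])
print('blue cap',cap(p,(.468,-.087,.138),'blue'))
print(proj(p,(.468,-.0867,.061)),proj(p,(.4719,-.2273,.061)),proj(p,(.4699,-.1568,.061)))
go((.4746,-.2962,.1315),(np.pi,0,1.60))
E
```

```text
{'time': 32.75, 'tool_pos': [0.4769, -0.2946, 0.1572], 'ee_rot': [3.1398, 0.0016, 1.6006], 'joint_positions': [-0.6545, 0.1275, 1.4441, -0.0001, 1.5676, -0.6842], 'wrist_force': [0.0259, 1.0521, -1.9149], 'width': 0.0533, 'finger_force': 29.9981}
blue cap None
[ 269.812201   -120.10127015] [270.53811716 119.15549401] [270.1365654    9.09471381]
go [-0.0016, -0.0022, 0.0254] [0.08, 0.07, 0.03]
```

View pics/w8.png

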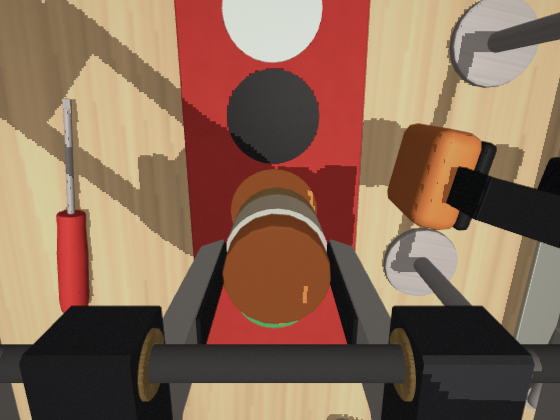

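The orange jar is held upright. The black disc shows at (273,116) against a prediction of (270.5,119), so the discs sit about 1.5 mm further in +x and +y than I had them.

```bash
python3 - <<'E'
from jars import *
p=snap('wrist'); print(cap(p,(.4769,-.2946,.1662),'orange',.032), proj(p,(.4769,-.2946,.1662)),ray(p,(277,270),.1662))
st(); go((.4755,-.295,.1315),(np.pi,0,1.60))
E
```

```text
(array([ 0.4777, -0.2918,  0.1662]), array([ 0.4776, -0.292 ,  0.1662]), 'r/exp', np.float64(0.99)) [274.73902888 274.30955965] [ 0.47792527 -0.29227656  0.1662    ]
{'time': 32.85, 'tool_pos': [0.4766, -0.2944, 0.1566], 'ee_rot': [3.1406, 0.0009, 1.6005], 'joint_positions': [-0.6545, 0.1279, 1.4449, -0.0001, 1.5675, -0.6842], 'wrist_force': [0.2163, 0.2614, -2.0692], 'width': 0.0533, 'finger_force': 29.998}
go [-0.0005, -0.0011, 0.0251] [0.05, 0.05, 0.03]
```

>>> servo_tool(commands=[-0.003,-0.0015,0.008,0,0,0,0.045,-0.003,-0.0015,0.016,0,0,0,0.045,-0.003,-0.0015,0.022,0,0,0,0.045,-0.003,-0.0015,0.025,0,0,0,0.045,-0.003,-0.0015,0.026,0,0,0,0.045,-0.003,-0.0015,0.027,0,0,0,0.045,-0.003,-0.0015,0.027,0,0,0,0.045])

```text
time: 33.72
tool_pos: [0.4749, -0.2975, 0.1295]
ee_rot: [3.141, 0.001, 1.6]
wrist_force: [-1.1, -0.2, -0.8]
width: 0.0537
finger_force: 30.0
```

>>> servo_tool(commands=[0,0,0.0005,0,0,0,0.06,0,0,0,0,0,0,0.07,0,0,0,0,0,0,0.076,0,0,-0.02,0,0,0,0.076,0,0,-0.06,0,0,0,0.076,0.02,0.005,-0.11,0,0,0,0.076,0.07,0.01,-0.12,0,0,2,0.076,0.125,0.016,-0.12,0,0,4,0.076,0.18,0.022,-0.12,0,0,5.1,0.076,0.235,0.028,-0.12,0,0,5.1,0.076])

```text
time: 34.98
tool_pos: [0.496, -0.0599, 0.2492]
ee_rot: [3.14, 0.0, 1.511]
wrist_force: [0.5, 0.5, 0.2]
width: 0.0764
finger_force: 0.0
```

>>> servo_tool(commands=[0.055,0.002,0,0,0,0,0.076,0.11,0.004,0,0,0,0,0.076,0.165,0.005,0,0,0,0,0.076,0.22,0.006,0,0,0,0,0.076,0.275,0.006,0,0,0,0,0.076,0.329,0.006,0.015,0,0,0,0.076,0.329,0.006,0.029,0,0,0,0.076,0.329,0.006,0.029,0,0,0,0.076,0.329,0.006,0.029,0,0,0,0.076,0.329,0.006,0.029,0,0,0,0.076])

```text
time: 36.22
tool_pos: [0.5221, 0.2654, 0.2211]
ee_rot: [3.14, -0.001, 1.509]
wrist_force: [0.2, -0.2, -0.3]
width: 0.076
finger_force: 0.0
```

```bash
cat >> jars.py <<'E'
def hough(p,X,rr=.027):
    c=proj(p,X); e=np.linalg.norm(proj(p,np.add(X,[rr,0,0]))-c)
    g=cv2.medianBlur(cv2.cvtColor(p['img'],cv2.COLOR_BGR2GRAY),3)
    g=cv2.createCLAHE(4,(8,8)).apply(g)
    o=cv2.HoughCircles(g,cv2.HOUGH_GRADIENT,1.5,10,param1=60,param2=12,minRadius=int(e*.9),maxRadius=int(e*1.12)+1)
    if o is None: return
    o=[k for k in o[0] if np.hypot(*(k[:2]-c))<e*1.3][:3]
    return [(k.round(1).tolist(),ray(p,k[:2],X[2]).round(4).tolist()) for k in o]
E
python3 - <<'E'
from jars import *
st(); w=snap('wrist'); t=snap('top'); cv2.imwrite('pics/w9.png',w['img'])
print(hough(w,(.516,.271,.107)),cap(w,(.516,.271,.107),'black',.028),'green',cap(w,(.537,.355,.107),'green'))
d=spotter.trace('jar_black',w)[:1]; print([(k['box'],k['conf']) for k in d],proj(w,(.516,.271,.107)))
for n,X in dict(blue=(.468,-.087,.138),orange=(.475,-.297,.138)).items(): print(n,cap(t,X,n))
E
```

```text
{'time': 36.225, 'tool_pos': [0.5221, 0.2654, 0.2211], 'ee_rot': [3.1397, -0.0006, 1.5094], 'joint_positions': [0.3736, 0.1647, 1.2756, -0.0002, 1.6993, 0.4349], 'wrist_force': [0.2327, -0.18, -0.3407], 'width': 0.076, 'finger_force': 0.0}
[([269.20001220703125, 195.8000030517578, 33.79999923706055], [0.5179, 0.2722, 0.107]), ([269.20001220703125, 180.8000030517578, 30.5], [0.5188, 0.2845, 0.107]), ([233.1999969482422, 194.1999969482422, 37.0], [0.4891, 0.2752, 0.107])] (array([0.5161, 0.2712, 0.107 ]), array([0.5162, 0.2707, 0.107 ]), 'r/exp', np.float64(1.04)) green (array([0.5383, 0.3623, 0.107 ]), array([0.5306, 0.361 , 0.107 ]), 'r/exp', np.float64(1.03))
[([367.7, 0.0, 192.3, 419.8], 0.7)] [266.93852102 197.28949155]
blue (array([ 0.4662, -0.0891,  0.138 ]), array([ 0.4662, -0.0889,  0.138 ]), 'r/exp', np.float64(0.99))
orange (array([ 0.4755, -0.3017,  0.138 ]), array([ 0.4744, -0.301 ,  0.138 ]), 'r/exp', np.float64(1.14))
```

>>> servo_tool(commands=[0.005,-0.0055,0.04,0,0,0,0.076,0.005,-0.0055,0.08,0,0,0,0.076,0.005,-0.0055,0.11,0,0,0,0.076,0.005,-0.0055,0.1225,0,0,0,0.076,0.005,-0.0055,0.1225,0,0,0,0.076,0.005,-0.0055,0.1225,0,0,0,0.06,0.005,-0.0055,0.1225,0,0,0,0.045,0.005,-0.0055,0.1225,0,0,0,0.045,0.005,-0.0055,0.1225,0,0,0,0.045])

```text
time: 37.5
tool_pos: [0.5167, 0.2721, 0.0987]
ee_rot: [3.14, -0.001, 1.511]
wrist_force: [-1.7, -0.2, 4.6]
width: 0.0536
finger_force: 30.0
```

>>> servo_tool(commands=[0,0,-0.02,0,0,0,0.045,0,0,-0.06,0,0,0,0.045,-0.005,0,-0.11,0,0,0,0.045,-0.03,0,-0.15,0,0,0,0.045,-0.08,-0.002,-0.16,0,0,-1,0.045,-0.135,-0.004,-0.16,0,0,-2,0.045,-0.19,-0.005,-0.16,0,0,-3,0.045,-0.245,-0.007,-0.16,0,0,-4,0.045,-0.3,-0.008,-0.16,0,0,-5.1,0.045,-0.355,-0.01,-0.16,0,0,-5.1,0.045])

```text
time: 38.75
tool_pos: [0.4846, -0.0837, 0.2565]
ee_rot: [-3.141, -0.0, 1.601]
wrist_force: [-0.3, -0.7, -2.1]
width: 0.0535
finger_force: 30.0
```

```bash
python3 - <<'E'
from jars import *
st(); go((.4728,-.2277,.157),(np.pi,0,1.60))
E
```

```text
{'time': 38.75, 'tool_pos': [0.4846, -0.0837, 0.2565], 'ee_rot': [-3.1408, -0.0001, 1.6005], 'joint_positions': [-0.2862, -0.0469, 1.4285, -0.0002, 1.7607, -0.316], 'wrist_force': [-0.2534, -0.7322, -2.1349], 'width': 0.0535, 'finger_force': 29.9965}
go [-0.1436, -0.016, 0.0995] [-0.05, -0.0, 0.03]
```

>>> servo_tool(commands=[-0.05,-0.006,0,0,0,0,0.045,-0.1,-0.012,0,0,0,0,0.045,-0.145,-0.018,0.01,0,0,0,0.045,-0.145,-0.018,0.05,0,0,0,0.045,-0.145,-0.018,0.085,0,0,0,0.045,-0.145,-0.018,0.099,0,0,0,0.045,-0.145,-0.018,0.099,0,0,0,0.045,-0.145,-0.018,0.099,0,0,0,0.045,-0.145,-0.018,0.099,0,0,0,0.045,-0.145,-0.018,0.099,0,0,0,0.045])

```text
time: 40.0
tool_pos: [0.472, -0.2277, 0.1595]
ee_rot: [3.14, 0.001, 1.601]
wrist_force: [0.1, -1.0, -2.2]
width: 0.0535
finger_force: 30.0
```

```bash
python3 - <<'E'
from jars import *
o=st(); p=snap('wrist'); cv2.imwrite('pics/w10.png',p['img']); z=o['tool_pos'][2]+.009; T=o['tool_pos']
print('cap held',hough(p,(T[0],T[1],z)))
h=cv2.cvtColor(p['img'],cv2.COLOR_BGR2HSV).astype(int); S,V=h[...,1],h[...,2]
X=np.array([.4705,-.1568,.061]); print('white disc',proj(p,X), hough(p,X,.033))
print('blue cap',cap(p,(.468,-.087,.138),'blue')); go((.4728,-.2277,.1305),(np.pi,0,1.60))
E
```

```text
{'time': 40.0, 'tool_pos': [0.472, -0.2277, 0.1595], 'ee_rot': [3.1399, 0.0013, 1.6006], 'joint_positions': [-0.5575, 0.0462, 1.5271, -0.0001, 1.5662, -0.5873], 'wrist_force': [0.0917, -1.0304, -2.2283], 'width': 0.0535, 'finger_force': 29.9969}
cap held [([275.20001220703125, 264.79998779296875, 57.20000076293945], [0.4723, -0.2228, 0.1685]), ([276.79998779296875, 276.79998779296875, 52.20000076293945], [0.4732, -0.2292, 0.1685]), ([275.20001220703125, 287.20001220703125, 60.5], [0.4727, -0.2349, 0.1685])]
white disc [275.49528686 113.99634499] [([272.20001220703125, 111.80000305175781, 49.400001525878906], [0.4681, -0.1553, 0.061]), ([234.8000030517578, 78.80000305175781, 51.0], [0.4414, -0.1338, 0.061]), ([233.1999969482422, 153.8000030517578, 44.400001525878906], [0.4402, -0.1862, 0.061])]
blue cap (array([ 0.469 , -0.1099,  0.138 ]), array([ 0.469 , -0.1084,  0.138 ]), 'r/exp', np.float64(0.83))
go [-0.0001, 0.0008, 0.0287] [0.08, 0.05, 0.03]
```

>>> servo_tool(commands=[0.0005,0.0007,0.01,0,0,0,0.045,0.0005,0.0007,0.02,0,0,0,0.045,0.0005,0.0007,0.026,0,0,0,0.045,0.0005,0.0007,0.028,0,0,0,0.045,0.0005,0.0007,0.029,0,0,0,0.045,0.0005,0.0007,0.03,0,0,0,0.045,0.0005,0.0007,0.03,0,0,0,0.045])

```text
time: 40.92
tool_pos: [0.4724, -0.2272, 0.129]
ee_rot: [3.141, 0.001, 1.6]
wrist_force: [-1.1, -0.4, -0.6]
width: 0.0536
finger_force: 30.0
```

>>> servo_tool(commands=[0,0,0.0005,0,0,0,0.06,0,0,0,0,0,0,0.07,0,0,0,0,0,0,0.076,0,0,-0.02,0,0,0,0.076,0,0,-0.06,0,0,0,0.076,0.02,0.005,-0.11,0,0,0,0.076,0.07,0.01,-0.12,0,0,0,0.076,0.13,0.018,-0.12,0,0,0,0.076,0.19,0.025,-0.12,0,0,0,0.076,0.25,0.03,-0.12,0,0,0,0.076])

```text
time: 42.18
tool_pos: [0.4948, 0.0257, 0.2486]
ee_rot: [3.141, 0.0, 1.6]
wrist_force: [-0.2, -0.2, 1.4]
width: 0.076
finger_force: 0.0
```

>>> servo_tool(commands=[0.05,0.008,0,0,0,-7,0.076,0.1,0.016,0,0,0,-14,0.076,0.15,0.024,0,0,0,-21,0.076,0.2,0.032,0,0,0,-28,0.076,0.25,0.04,0,0,0,-36,0.076,0.29,0.046,0.01,0,0,-45,0.076,0.33,0.051,0.0285,0,0,-55,0.076,0.33,0.051,0.0285,0,0,-55,0.076,0.33,0.051,0.0285,0,0,-55,0.076,0.33,0.051,0.0285,0,0,-55,0.076])

```text
time: 43.42
tool_pos: [0.5366, 0.3542, 0.2212]
ee_rot: [3.14, 0.001, 2.558]
wrist_force: [-0.6, -0.5, 0.6]
width: 0.0758
finger_force: 0.0
```

```bash
python3 - <<'E'
from jars import *
st(); w=snap('wrist'); t=snap('top'); cv2.imwrite('pics/w11.png',w['img']); cv2.imwrite('pics/t11.png',t['img'])
c=cap(w,(.537,.356,.107),'green'); print(c,proj(w,(.537,.356,.107)))
go((*c[0][:2],.0985),(np.pi,0,2.56))
for n,X in dict(blue=(.468,-.087,.138),orange=(.475,-.297,.138)).items(): print(n,cap(t,X,n,.033))
print('black',hough(t,(.472,-.227,.138)))
E
```

```text
{'time': 43.425, 'tool_pos': [0.5366, 0.3542, 0.2212], 'ee_rot': [3.1401, 0.0013, 2.558], 'joint_positions': [0.4955, 0.2946, 1.1193, -0.0005, 1.7257, -0.4919], 'wrist_force': [-0.65, -0.5333, 0.6445], 'width': 0.0758, 'finger_force': 0.0}
(array([0.5362, 0.3628, 0.107 ]), array([0.5364, 0.3615, 0.107 ]), 'r/exp', np.float64(1.05)) [277.53219398 201.23960948]
go [0.0052, 0.0068, 0.1227] [0.09, 0.07, -0.1]
blue (array([ 0.4662, -0.0891,  0.138 ]), array([ 0.4662, -0.0889,  0.138 ]), 'r/exp', np.float64(0.99))
orange (array([ 0.4755, -0.3003,  0.138 ]), array([ 0.4742, -0.3008,  0.138 ]), 'r/exp', np.float64(1.03))
black [([362.20001220703125, 225.8000030517578, 10.100000381469727], [0.475, -0.2302, 0.138])]
```

>>> servo_tool(commands=[0.0043,0.006,0.04,0,0,0,0.076,0.0043,0.006,0.08,0,0,0,0.076,0.0043,0.006,0.11,0,0,0,0.076,0.0043,0.006,0.1225,0,0,0,0.076,0.0043,0.006,0.1225,0,0,0,0.076,0.0043,0.006,0.1225,0,0,0,0.06,0.0043,0.006,0.1225,0,0,0,0.045,0.0043,0.006,0.1225,0,0,0,0.045,0.0043,0.006,0.1225,0,0,0,0.045])

```text
time: 44.65
tool_pos: [0.5361, 0.3623, 0.0989]
ee_rot: [3.141, 0.001, 2.56]
wrist_force: [-1.7, -2.6, 5.5]
width: 0.0534
finger_force: 30.0
```

>>> servo_tool(commands=[0,0,-0.02,0,0,0,0.045,0,0,-0.06,0,0,0,0.045,0,0,-0.11,0,0,0,0.045,0,0,-0.16,0,0,0,0.045,0,0,-0.16,0,0,0,0.045,0,0,-0.16,0,0,0,0.045])

```text
time: 45.4
tool_pos: [0.5355, 0.3627, 0.2565]
ee_rot: [-3.141, -0.001, 2.561]
wrist_force: [-0.8, 0.4, -1.9]
width: 0.0533
finger_force: 30.0
```

```bash
python3 - <<'E'
from jars import *
st(); go((.4775,-.3675,.26),(np.pi,0,1.60))
E
```

```text
{'time': 45.4, 'tool_pos': [0.5355, 0.3627, 0.2565], 'ee_rot': [-3.1408, -0.0006, 2.5605], 'joint_positions': [0.5076, 0.3053, 1.0367, 0.0002, 1.8005, -0.4821], 'wrist_force': [-0.7861, 0.3906, -1.8874], 'width': 0.0533, 'finger_force': 29.9989}
go [-0.3524, -0.6421, -0.0032] [-0.06, -0.01, 55.03]
```

>>> servo_tool(commands=[-0.024,-0.044,0,0,0,5,0.045,-0.048,-0.087,0,0,0,10,0.045,-0.072,-0.131,0,0,0,15,0.045,-0.096,-0.175,0,0,0,20,0.045,-0.12,-0.218,0,0,0,26,0.045,-0.144,-0.262,0,0,0,32,0.045,-0.168,-0.306,0,0,0,38,0.045,-0.192,-0.35,0,0,0,44,0.045,-0.216,-0.393,0,0,0,50,0.045,-0.24,-0.437,0,0,0,55,0.045])

```text
time: 46.65
tool_pos: [0.495, -0.1354, 0.2543]
ee_rot: [-3.137, -0.002, 1.598]
wrist_force: [0.1, -1.3, -1.9]
width: 0.0534
finger_force: 30.0
```

>>> servo_tool(commands=[-0.047,-0.005,0,0,0,0,0.045,-0.093,-0.01,0,0,0,0,0.045,-0.14,-0.015,0,0,0,0,0.045,-0.187,-0.02,0,0,0,0,0.045,-0.233,-0.0255,0.01,0,0,0,0.045,-0.233,-0.0255,0.05,0,0,0,0.045,-0.233,-0.0255,0.09,0,0,0,0.045,-0.233,-0.0255,0.1,0,0,0,0.045,-0.233,-0.0255,0.1,0,0,0,0.045,-0.233,-0.0255,0.1,0,0,0,0.045])

```text
time: 47.9
tool_pos: [0.4786, -0.3685, 0.1593]
ee_rot: [3.139, 0.002, 1.601]
wrist_force: [0.0, -0.4, -0.5]
width: 0.0532
finger_force: 30.0
```

>>> servo_tool(commands=[0,0,0,0,0,0,0.045,0,0,0,0,0,0,0.045])

```text
time: 48.15
tool_pos: [0.4782, -0.3684, 0.1588]
ee_rot: [3.14, 0.002, 1.601]
wrist_force: [0.6, -0.0, -1.5]
width: 0.0538
finger_force: 30.0
```

```bash
python3 - <<'E'
from jars import *
o=st(); p=snap('wrist'); cv2.imwrite('pics/w12.png',p['img']); T=o['tool_pos']
print('held',cap(p,(T[0],T[1],T[2]+.009),'green',.032))
print('orange cap',cap(p,(.475,-.2976,.138),'orange',.04),'blue',cap(p,(.468,-.087,.138),'blue'),'black',hough(p,(.4724,-.227,.138)))
go((.4772,-.3675,.1305),(np.pi,0,1.6))
E
```

```text
{'time': 48.15, 'tool_pos': [0.4782, -0.3684, 0.1588], 'ee_rot': [3.14, 0.0017, 1.6005], 'joint_positions': [-0.7503, 0.2217, 1.3321, -0.0001, 1.5854, -0.78], 'wrist_force': [0.5553, -0.0281, -1.5081], 'width': 0.0538, 'finger_force': 29.9995}
held (array([ 0.4792, -0.3669,  0.1678]), array([ 0.4791, -0.3669,  0.1678]), 'r/exp', np.float64(0.97))
orange cap (array([ 0.4757, -0.2976,  0.138 ]), array([ 0.4759, -0.2984,  0.138 ]), 'r/exp', np.float64(1.09)) blue None black [([267.79998779296875, 3.799999952316284, 54.0], [0.4716, -0.2445, 0.138]), ([278.20001220703125, 2.200000047683716, 61.099998474121094], [0.4765, -0.2437, 0.138]), ([237.8000030517578, 21.799999237060547, 61.099998474121094], [0.4576, -0.2525, 0.138])]
go [0.0009, -0.0009, 0.0279] [0.07, 0.07, 0.03]
```

View pics/w12.png

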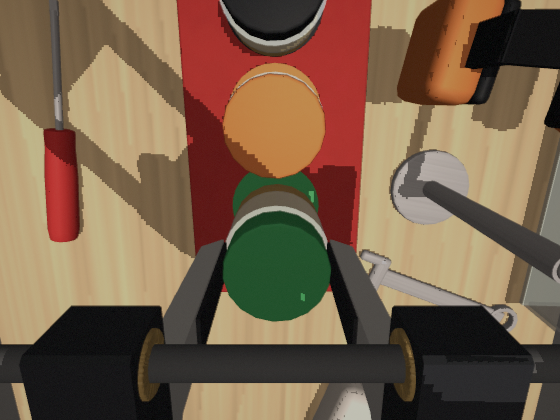

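```bash
python3 - <<'E'
from jars import *
p=snap('wrist')
h=cv2.cvtColor(p['img'],cv2.COLOR_BGR2HSV).astype(int); H,S,V=h[...,0],h[...,1],h[...,2]
m=((H>50)&(H<85)&(S>110)&(V>40)); W=[]
for u in range(240,316,3):
    vs=np.nonzero(m[150:205,u])[0]
    if len(vs): W.append(ray(p,(u,150+vs[0]-.5),.061)[:2])
W=np.array(W)
from scipy.optimize import least_squares
f=lambda c:np.hypot(*(W-c).T)-.033
r=least_squares(f,[.477,-.367],loss='soft_l1',f_scale=.0005); print(r.x,np.abs(f(r.x)).max(),len(W))
E
```

```text
[ 0.48093911 -0.37264725] 0.006681054200436069 26
```

```bash
python3 - <<'E'
from jars import *
p=snap('wrist')
h=cv2.cvtColor(p['img'],cv2.COLOR_BGR2HSV).astype(int); H,S,V=h[...,0],h[...,1],h[...,2]
m=((H>50)&(H<85)&(S>110)&(V>40)); W=[]
for v in range(172,212,3):
    us=np.nonzero(m[v,225:330])[0]
    if len(us): print(v,225+us[0],225+us[-1]); W+= [ray(p,(225+us[0]-.5,v),.061)[:2],ray(p,(225+us[-1]+.5,v),.061)[:2]]
W=np.array(W)
from scipy.optimize import least_squares
f=lambda c:np.hypot(*(W-c).T)-.033
r=least_squares(f,[.477,-.367],loss='soft_l1',f_scale=.0005); print(r.x,(f(r.x)*1e3).round(1))
E
```

```text
175 247 304
178 244 307
181 242 310
184 240 311
187 238 313
190 236 315
193 235 316
196 235 316
199 234 317
202 233 318
205 233 318
208 233 318
211 234 317
[ 0.47836372 -0.36667158] [ 0.3  0.2  0.2  0.1 -0.2  0.4 -0.3 -0.3 -0.2 -0.2  0.2  0.1  0.1  0.
 -0.6 -0.7 -0.4 -0.4  0.1  0.  -0.1 -0.1 -0.1 -0.1 -0.6 -0.7]
```

>>> servo_tool(commands=[0,-0.001,0.01,0,0,0,0.045,0,-0.001,0.02,0,0,0,0.045,0,-0.001,0.026,0,0,0,0.045,0,-0.001,0.028,0,0,0,0.045,0,-0.001,0.0285,0,0,0,0.045,0,-0.001,0.0295,0,0,0,0.045,0,-0.001,0.0295,0,0,0,0.045])

```text
time: 49.18
tool_pos: [0.4768, -0.3684, 0.1289]
ee_rot: [3.141, 0.001, 1.6]
wrist_force: [-2.2, 0.7, 2.9]
width: 0.0534
finger_force: 30.0
```

>>> servo_tool(commands=[0,0,0,0,0,0,0.06,0,0,0,0,0,0,0.07,0,0,0,0,0,0,0.076,0,0,-0.02,0,0,0,0.076,0,0,-0.06,0,0,0,0.076,0,0,-0.12,0,0,0,0.076,0.01,0,-0.17,0,0,0,0.076,0.02,0,-0.2,0,0,0,0.076,0.02,0,-0.2,0,0,0,0.076,0.02,0,-0.2,0,0,0,0.076])

```text
time: 50.42
tool_pos: [0.4759, -0.3481, 0.3258]
ee_rot: [-3.14, -0.002, 1.6]
wrist_force: [0.2, 0.7, -0.7]
width: 0.0762
finger_force: 0.0
```

>>> servo_tool(commands=[0,0,0,0,0,0,0.076,0,0,0,0,0,0,0.076])

```text
time: 50.68
tool_pos: [0.4758, -0.3481, 0.3259]
ee_rot: [-3.139, -0.002, 1.6]
wrist_force: [-0.1, -0.3, -0.4]
width: 0.0761
finger_force: 0.0
```

```bash
python3 - <<'E'
from jars import *
st(); p=snap('wrist'); cv2.imwrite('pics/w13.png',p['img']); t=snap('top')
h=cv2.cvtColor(p['img'],cv2.COLOR_BGR2HSV).astype(int)
for n,X in dict(blue=(.4695,-.087),orange=(.476,-.297),green=(.478,-.367)).items(): print(n,cap(p,(*X,.138),n,.033),'t',cap(t,(*X,.138),n,.033))
print('black',hough(p,(.474,-.227,.138)),cap(p,(.474,-.227,.138),'black',.033))
print('white disc',hough(p,(.472,-.157,.061),.033),proj(p,(.472,-.157,.061)))
print([ (c,[(round(d['conf'],2),d['box']) for d in spotter.trace('jar_'+c,p)[:1]]) for c in ('white','black')])
E
```

```text
{'time': 50.675, 'tool_pos': [0.4758, -0.3481, 0.3259], 'ee_rot': [-3.1392, -0.0022, 1.6001], 'joint_positions': [-0.7277, 0.1863, 1.0445, -0.0001, 1.914, -0.757], 'wrist_force': [-0.1439, -0.2558, -0.4145], 'width': 0.0761, 'finger_force': 0.0}
blue None t (array([ 0.4662, -0.0891,  0.138 ]), array([ 0.4661, -0.0888,  0.138 ]), 'r/exp', np.float64(0.99))
orange (array([ 0.4761, -0.3004,  0.138 ]), array([ 0.4759, -0.3006,  0.138 ]), 'r/exp', np.float64(0.98)) t (array([ 0.4755, -0.3003,  0.138 ]), array([ 0.4752, -0.3   ,  0.138 ]), 'r/exp', np.float64(1.0))
green (array([ 0.4776, -0.3681,  0.138 ]), array([ 0.4776, -0.3682,  0.138 ]), 'r/exp', np.float64(0.96)) t (array([ 0.4679, -0.3791,  0.138 ]), array([ 0.4655, -0.3817,  0.138 ]), 'r/exp', np.float64(0.74))
black [([281.20001220703125, 57.79999923706055, 33.0], [0.4775, -0.2299, 0.138]), ([270.79998779296875, 57.79999923706055, 33.0], [0.4678, -0.2302, 0.138]), ([278.20001220703125, 77.19999694824219, 28.0], [0.4752, -0.2469, 0.138])] (array([ 0.4731, -0.2307,  0.138 ]), array([ 0.4733, -0.2303,  0.138 ]), 'r/exp', np.float64(1.05))
white disc [] [277.57502861  -7.62327067]
[('white', []), ('black', [(0.59, [246.0, 28.3, 61.5, 65.7])])]
```

>>> servo_tool(commands=[0.045,0.019,-0.03,0,0,0,0.06,0.09,0.037,-0.044,0,0,0,0.05,0.135,0.056,-0.044,0,0,0,0.045,0.18,0.074,-0.044,0,0,0,0.045,0.225,0.093,-0.044,0,0,0,0.045,0.27,0.112,-0.044,0,0,1,0.045,0.315,0.13,-0.044,0,0,2,0.045,0.36,0.149,-0.044,0,0,3,0.045,0.405,0.168,-0.044,0,0,4,0.045,0.45,0.187,-0.044,0,0,5.1,0.045])

```text
time: 52.12
tool_pos: [0.6502, 0.1087, 0.372]
ee_rot: [3.141, 0.0, 1.511]
wrist_force: [0.6, -0.4, -0.5]
width: 0.0451
finger_force: 0.0
```

>>> servo_tool(commands=[0.0,0,0,0,0,0,0.045,0,0,0,0,0,0,0.045,0,0,0,0,0,0,0.045])

```text
time: 52.5
tool_pos: [0.6495, 0.1059, 0.3725]
ee_rot: [3.141, 0.0, 1.51]
wrist_force: [1.3, -0.7, -0.7]
width: 0.0452
finger_force: 0.0
```

```bash
python3 - <<'E'
from jars import *
st(); w=snap('wrist'); s=snap('side'); cv2.imwrite('pics/w14.png',w['img'])
go((.683,.1918,.37),(np.pi,0,1.511))
for y in(.065,-.065): print(proj(w,(.683+.06*y,.1918+y,.300)))
g=cv2.cvtColor(w['img'],cv2.COLOR_BGR2GRAY)
for r in (100,120,140,160): print(r,[int(u) for u in np.nonzero(g[r]<45)[0]][::3][:40])
h=spotter.trace('hood',s); print([(round(d['conf'],2),d['box']) for d in h[:2]])
for n,X in dict(blue=(.467,-.089),orange=(.476,-.299),green=(.478,-.368)).items(): print(n,cap(s,(*X,.138),n,.033))
E
```

```text
{'time': 52.5, 'tool_pos': [0.6495, 0.1059, 0.3725], 'ee_rot': [3.1408, 0.0003, 1.5096], 'joint_positions': [0.0757, 0.3783, 0.7109, -0.0005, 2.0517, 0.1367], 'wrist_force': [1.2543, -0.6748, -0.6636], 'width': 0.0452, 'finger_force': 0.0}
go [0.0878, 0.0281, 0.0026] [0.06, 0.01, -0.09]
[322.54385645 -28.74858612]
[316.1312492  188.35734548]
100 [101, 105, 108, 111, 117, 121, 125, 131, 134, 143, 148, 152, 159, 166, 170, 186, 195, 204, 210, 221, 315, 318, 325, 328, 463, 470, 475, 478, 481, 484, 487, 490, 493, 496, 499, 502, 505, 508]
120 [103, 107, 122, 129, 132, 135, 139, 151, 155, 176, 184, 204, 211, 313, 316, 319, 326, 329, 475, 478, 481, 484, 487, 490, 493, 496, 499, 502, 505]
140 [106, 112, 117, 120, 123, 126, 129, 132, 135, 138, 141, 144, 147, 150, 153, 156, 159, 162, 165, 168, 171, 174, 177, 180, 183, 186, 189, 192, 198, 201, 204, 207, 210, 213, 216, 219, 222, 313, 316, 319]
160 [108, 111, 114, 117, 120, 123, 126, 129, 132, 135, 138, 141, 158, 161, 165, 169, 172, 175, 178, 181, 184, 187, 190, 193, 196, 199, 202, 205, 208, 211, 214, 217, 220, 223, 312, 315, 318, 325]
[(0.84, [271.8, 127.7, 56.2, 98.0]), (0.3, [290.3, 267.0, 15.6, 28.9])]
blue (array([ 0.465 , -0.0943,  0.138 ]), array([ 0.465 , -0.0949,  0.138 ]), 'r/exp', np.float64(0.99))
orange (array([ 0.4763, -0.302 ,  0.138 ]), array([ 0.475 , -0.3049,  0.138 ]), 'r/exp', np.float64(1.21))
green (array([ 0.4735, -0.3738,  0.138 ]), array([ 0.4731, -0.3747,  0.138 ]), 'r/exp', np.float64(1.04))
```

>>> servo_tool(commands=[0.045,0.014,0,0,0,0,0.045,0.088,0.029,0,0,0,0,0.045,0.088,0.029,0,0,0,0,0.045,0.088,0.029,0.03,0,0,0,0.045,0.088,0.029,0.06,0,0,0,0.045,0.088,0.029,0.077,0,0,0,0.045,0.088,0.029,0.077,0,0,0,0.045,0.088,0.029,0.077,0,0,0,0.03,0.088,0.029,0.077,0,0,0,0.02,0.088,0.029,0.077,0,0,0,0.008])

```text
time: 53.9
tool_pos: [0.6842, 0.1933, 0.296]
ee_rot: [3.14, -0.0, 1.511]
wrist_force: [0.1, 0.9, 0.4]
width: 0.0183
finger_force: 0.0
```

>>> servo_tool(commands=[0,0,0,0,0,0,0.008,0,0,0,0,0,0,0.008,0,0,0,0,0,0,0.008])

```text
time: 54.28
tool_pos: [0.6838, 0.1934, 0.2955]
ee_rot: [3.141, -0.0, 1.511]
wrist_force: [-0.8, 0.0, 2.8]
width: 0.0109
finger_force: 30.0
```

```bash
python3 - <<'E'
from h import *
o=st(); yaw=-.06; ex=np.array([np.cos(yaw),np.sin(yaw),0]); A=R.from_euler('xyz',[np.pi,0,1.511]); g0=np.array([-.232,.04])
def q(th):
    c,s=np.cos(th),np.sin(th); return ex*(g0[0]*c+g0[1]*s)+np.array([0,0,-g0[0]*s+g0[1]*c])
print('shut TCP should be', o['tool_pos']+q(0)-q(1.7))
for a,b in((1.7,1.2),(1.2,.7),(.7,.3),(.3,0)):
    n=10 if a>.7 else 8
    print(a,b,[(A.inv().apply(q(t)-q(a))[1:]).round(4).tolist() for t in np.linspace(a,b,n+1)[1:]])
E
```

```text
{'time': 54.275, 'tool_pos': [0.6838, 0.1934, 0.2955], 'ee_rot': [3.1412, -0.0, 1.5115], 'joint_positions': [0.1959, 0.4746, 0.7335, -0.0001, 1.933, 0.2552], 'wrist_force': [-0.8268, 0.0082, 2.8301], 'width': 0.0109, 'finger_force': 30.0006}
shut TCP should be [0.38276234 0.21146727 0.11056916]
1.7 1.2 [[-0.0113, -0.0032], [-0.0228, -0.0058], [-0.0344, -0.0079], [-0.0461, -0.0093], [-0.0578, -0.0102], [-0.0696, -0.0105], [-0.0813, -0.0102], [-0.0931, -0.0093], [-0.1048, -0.0079], [-0.1163, -0.0058]]
1.2 0.7 [[-0.0115, 0.0026], [-0.0228, 0.0058], [-0.034, 0.0096], [-0.0449, 0.0139], [-0.0556, 0.0187], [-0.0661, 0.0241], [-0.0763, 0.03], [-0.0862, 0.0364], [-0.0957, 0.0433], [-0.1049, 0.0507]]
0.7 0.3 [[-0.0088, 0.0078], [-0.0172, 0.016], [-0.0252, 0.0247], [-0.0327, 0.0337], [-0.0398, 0.0431], [-0.0464, 0.0529], [-0.0525, 0.0629], [-0.0581, 0.0733]]
0.3 0 [[-0.0039, 0.0079], [-0.0074, 0.016], [-0.0107, 0.0242], [-0.0136, 0.0326], [-0.0162, 0.041], [-0.0185, 0.0495], [-0.0205, 0.0581], [-0.0222, 0.0668]]
```

>>> servo_tool(commands=[0,-0.0113,-0.0032,0,0,0,0.008,0,-0.0228,-0.0058,0,0,0,0.008,0,-0.0344,-0.0079,0,0,0,0.008,0,-0.0461,-0.0093,0,0,0,0.008,0,-0.0578,-0.0102,0,0,0,0.008,0,-0.0696,-0.0105,0,0,0,0.008,0,-0.0813,-0.0102,0,0,0,0.008,0,-0.0931,-0.0093,0,0,0,0.008,0,-0.1048,-0.0079,0,0,0,0.008,0,-0.1163,-0.0058,0,0,0,0.008])

```text
time: 55.52
tool_pos: [0.5669, 0.2004, 0.2998]
ee_rot: [-3.14, 0.0, 1.512]
wrist_force: [1.9, 1.8, 1.3]
width: 0.011
finger_force: 30.0
```

>>> servo_tool(commands=[0,-0.0115,0.0026,0,0,0,0.008,0,-0.0228,0.0058,0,0,0,0.008,0,-0.034,0.0096,0,0,0,0.008,0,-0.0449,0.0139,0,0,0,0.008,0,-0.0556,0.0187,0,0,0,0.008,0,-0.0661,0.0241,0,0,0,0.008,0,-0.0763,0.03,0,0,0,0.008,0,-0.0862,0.0364,0,0,0,0.008,0,-0.0957,0.0433,0,0,0,0.008,0,-0.1049,0.0507,0,0,0,0.008])

```text
time: 56.78
tool_pos: [0.4625, 0.2067, 0.2494]
ee_rot: [-3.141, -0.0, 1.512]
wrist_force: [0.9, 4.1, 1.3]
width: 0.0111
finger_force: 30.0
```

>>> servo_tool(commands=[0,-0.0088,0.0078,0,0,0,0.008,0,-0.0172,0.016,0,0,0,0.008,0,-0.0252,0.0247,0,0,0,0.008,0,-0.0327,0.0337,0,0,0,0.008,0,-0.0398,0.0431,0,0,0,0.008,0,-0.0464,0.0529,0,0,0,0.008,0,-0.0525,0.0629,0,0,0,0.008,0,-0.0581,0.0733,0,0,0,0.008])

```text
time: 57.78
tool_pos: [0.4047, 0.2099, 0.1759]
ee_rot: [3.142, 0.0, 1.511]
wrist_force: [0.6, 2.8, -0.5]
width: 0.011
finger_force: 30.0
```

Now the last part, more slowly.

>>> servo_tool(commands=[0,-0.0039,0.0079,0,0,0,0.008,0,-0.0074,0.016,0,0,0,0.008,0,-0.0107,0.0242,0,0,0,0.008,0,-0.0136,0.0326,0,0,0,0.008,0,-0.0162,0.041,0,0,0,0.008,0,-0.0175,0.046,0,0,0,0.008,0,-0.0185,0.0495,0,0,0,0.008,0,-0.0193,0.053,0,0,0,0.008,0,-0.0201,0.056,0,0,0,0.008,0,-0.0208,0.059,0,0,0,0.008])

```text
time: 59.02
tool_pos: [0.3845, 0.2111, 0.1176]
ee_rot: [3.141, 0.0, 1.511]
wrist_force: [0.6, 2.0, -0.3]
width: 0.0109
finger_force: 30.0
```

>>> servo_tool(commands=[0,-0.0003,0.0015,0,0,0,0.008,0,-0.0006,0.003,0,0,0,0.008,0,-0.0009,0.0045,0,0,0,0.008,0,-0.0012,0.006,0,0,0,0.008,0,-0.0013,0.007,0,0,0,0.008,0,-0.0013,0.008,0,0,0,0.008,0,-0.0013,0.008,0,0,0,0.008])

```text
time: 59.9
tool_pos: [0.3829, 0.2112, 0.1094]
ee_rot: [-3.141, 0.0, 1.511]
wrist_force: [-0.7, 1.7, -1.1]
width: 0.0113
finger_force: 30.0
```

>>> servo_tool(commands=[0,0,0.001,0,0,0,0.008,0,0,0.002,0,0,0,0.008,0,0,0.002,0,0,0,0.008])

```text
time: 60.28
tool_pos: [0.3828, 0.2112, 0.1085]
ee_rot: [-3.141, 0.0, 1.511]
wrist_force: [-4.0, 0.9, 5.4]
width: 0.0114
finger_force: 30.0
```

>>> servo_tool(commands=[0,0,0,0,0,0,0.02,0,0,0,0,0,0,0.035,0,0,0,0,0,0,0.04,0,0,0,0,0,0,0.04,0,0,-0.02,0,0,0,0.04,0,0,-0.06,0,0,0,0.04,0,0,-0.11,0,0,0,0.04,0,0,-0.16,0,0,0,0.04,-0.03,-0.04,-0.2,0,0,0,0.04,-0.06,-0.08,-0.22,0,0,0,0.04])

```text
time: 61.52
tool_pos: [0.2993, 0.1557, 0.3299]
ee_rot: [3.139, -0.001, 1.512]
wrist_force: [0.5, -0.7, 0.8]
width: 0.0399
finger_force: 0.0
```

```bash
python3 - <<'E'
from jars import *
st(); s=snap('side'); t=snap('top')
for n,X in dict(blue=(.467,-.089),orange=(.476,-.299),green=(.478,-.368)).items(): print(n,cap(s,(*X,.138),n,.033),cap(t,(*X,.138),n,.033))
a=cv2.resize(t['img'][130:290,130:450],(800,400)); b=cv2.resize(s['img'][130:350,200:400],(220,200)); b=cv2.resize(s['img'][140:360,190:420],(209,200))
c=np.zeros((600,800,3),np.uint8); c[:330]=cv2.resize(t['img'][150:290,130:450],(800,330)); k=cv2.resize(s['img'][140:360,190:420],(282,270)); c[330:,:282]=k
k=cv2.resize(s['img'][230:340,250:370],(295,270)); c[330:,290:585]=k
cv2.imwrite('pics/fin.png',c)
E
```

```text
{'time': 61.525, 'tool_pos': [0.2993, 0.1557, 0.3299], 'ee_rot': [3.1389, -0.0006, 1.5117], 'joint_positions': [0.3114, -0.3838, 1.5571, -0.0005, 1.9655, 0.3703], 'wrist_force': [0.4758, -0.675, 0.8488], 'width': 0.0399, 'finger_force': 0.0}
blue (array([ 0.465 , -0.0943,  0.138 ]), array([ 0.465 , -0.0949,  0.138 ]), 'r/exp', np.float64(0.99)) (array([ 0.4662, -0.0891,  0.138 ]), array([ 0.4662, -0.0889,  0.138 ]), 'r/exp', np.float64(0.99))
orange (array([ 0.4763, -0.302 ,  0.138 ]), array([ 0.4752, -0.3049,  0.138 ]), 'r/exp', np.float64(1.21)) (array([ 0.4755, -0.3017,  0.138 ]), array([ 0.4743, -0.3018,  0.138 ]), 'r/exp', np.float64(1.07))
green (array([ 0.4735, -0.3738,  0.138 ]), array([ 0.4732, -0.3747,  0.138 ]), 'r/exp', np.float64(1.04)) (array([ 0.4753, -0.3683,  0.138 ]), array([ 0.4759, -0.3689,  0.138 ]), 'r/exp', np.float64(0.98))
```

View pics/fin.png

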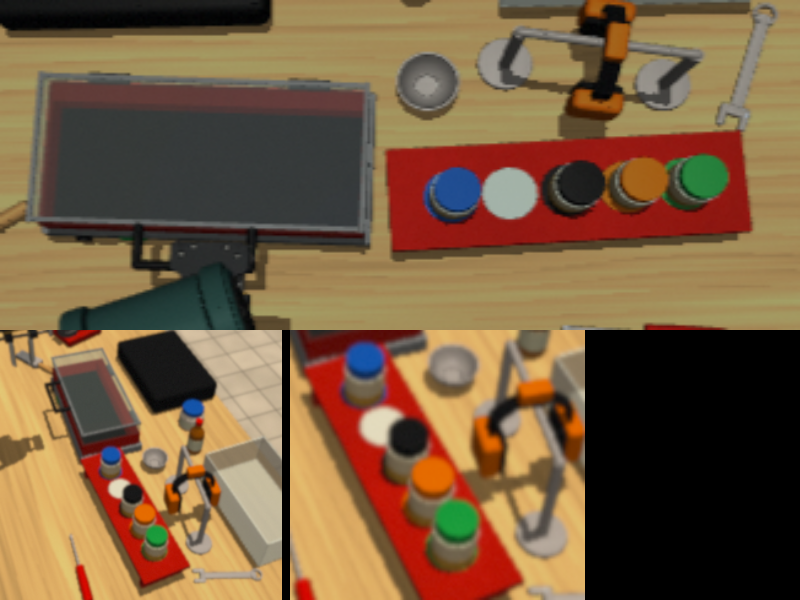

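The tray is empty, the hood is shut, the four jars stand on their discs, the muffs hang on the rail and nothing else has moved. The gripper is well clear, so I hand in.

```bash
python3 -c "
from bench import close_job
print(close_job())"
```

```text
the job is handed in; nothing more can be done
None
```

The job is handed in: the ear defenders hang on the rail, the four jars present (blue, black, orange, green; white was absent) stand upright within about 5 mm of the centres of their discs, and the hood was lowered gently until fully shut.

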